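# Line up the specimen jars against the tray's back stop with a ruler

## Task

Pick the ruler up by its grip and, using only its straight edge to touch the jars, push the four specimen jars on the tray back until they all stand in one straight line hard against the tray's back stop; press the whole row home firmly but gently for a moment, feeling the force, because the jars are fragile. Then lay the ruler flat on the bench, off the tray, and let go. Leave everything else where it stands and do not tip a jar.

Things in the scene. Friction and masses are not known exactly. Their poses are not given: they have to be found in the camera images.
- tray: Flat smooth grey metal tray fixed to the bench: 240 mm (x) by 380 mm (y), 10 mm thick, no rim, turned up to 0.25 rad. Origin under its centre; x points to the back stop, the pushing direction. The back stop is a steel bar along y, 270 mm long, 14 thick, 30 high, centred on the tray's x axis. It is clamped with its front face anywhere from 60 to 104 mm behind the tray's centre.
- tray_mid (a point): Middle of the tray's upper surface, 10 mm above the bench, tray's axes. Where the stop is clamped is not reported: find it by feel. The sliding row resists with about 1 to 2 N; at the stop the force climbs. Pressed home: all jars within 2 mm of touching and 5 N or more on the stop in all, for 0.3 s (aim for a push of 8 to 10 N); over 13 N on the stop is too much. Creep, jars and stop do not give.
- jar1_center (a point): Specimen jar 1 of 4, counted from the tray's +y side. All alike: clear with white lid, 44 mm diameter, 54 mm high, 80 to 170 g, upright on the tray. This point: on its axis, 27 mm above its foot. The jars stand about 56 mm apart along the stop (12 mm gaps) in an uneven row, 8 to 94 mm short of it, centres within 35 mm of the tray's y axis. Only the ruler may touch them.
- jar2_center (a point): Specimen jar 2 of 4, counted from the tray's +y side. All alike: clear with white lid, 44 mm diameter, 54 mm high, 80 to 170 g, upright on the tray. This point: on its axis, 27 mm above its foot. The jars stand about 56 mm apart along the stop (12 mm gaps) in an uneven row, 8 to 94 mm short of it, centres within 35 mm of the tray's y axis. Only the ruler may touch them.
- jar3_center (a point): Specimen jar 3 of 4, counted from the tray's +y side. All alike: clear with white lid, 44 mm diameter, 54 mm high, 80 to 170 g, upright on the tray. This point: on its axis, 27 mm above its foot. The jars stand about 56 mm apart along the stop (12 mm gaps) in an uneven row, 8 to 94 mm short of it, centres within 35 mm of the tray's y axis. Only the ruler may touch them.
- jar4_center (a point): Specimen jar 4 of 4, counted from the tray's +y side. All alike: clear with white lid, 44 mm diameter, 54 mm high, 80 to 170 g, upright on the tray. This point: on its axis, 27 mm above its foot. The jars stand about 56 mm apart along the stop (12 mm gaps) in an uneven row, 8 to 94 mm short of it, centres within 35 mm of the tray's y axis. Only the ruler may touch them.
- ruler_grip (a point): Grasp point in the middle of the ruler's black upright grip, 52 mm above the ruler's underside. Axes: y along the ruler, x across, z up. The grip is 40 mm along y, 24 mm along x, and reaches from 14 to 74 mm above the underside; take it from above, fingers closing along the ruler. It stands at the middle of the bar.
- ruler: Aluminium ruler: bar 240 mm long (y), 44 mm wide (x), 14 mm high, 240 g; both long edges straight and square, either can push. Origin under its middle, on its underside, 52 mm below the grasp point. It starts flat on the bench left or right of the tray, pointing roughly away from the robot; at the end lay it flat on the bench again, anywhere off the tray.
- dropper: Bystander: small amber dropper bottle, 26 mm diameter, 63 mm high, on the tray beyond the +y end of the row (about 163 mm from the tray's x axis). Origin under its centre. Not to be moved (20 mm at most).
- pot: Bystander: small white pot with a steel lid, 32 mm diameter, 28 mm high, on the tray beyond the -y end of the row (about 163 mm from the tray's x axis). Origin under its centre. Not to be moved (20 mm at most).
- slidebox: Bystander: grey slide box, 87 x 177 x 38 mm, on the bench on the other side of the tray from the ruler. Origin under its centre. Not to be moved (20 mm at most).
Not all that is in view belongs to the job. What is shaped like the part that bears jar2_center but purple is not meant.

How it is judged (in metres and radians):
On the way, in this order (a step that is already met when the one before it is completed fails the run):
1. the ruler is lifted off the bench (height (world z) of ruler_grip above 0.075 m), for 0.1 s.
2. all four jars are home and the row is pressed against the stop with at least 5 N (x of jar1_center in the frame of stop between -0.024 and 0 m and y of jar1_center in the frame of stop between -0.125 and 0.125 m and z of each of jar1_center, jar2_center, jar3_center, jar4_center in the frame of stop below 0.032 m and x of jar2_center in the frame of stop between -0.024 and 0 m and y of jar2_center in the frame of stop between -0.125 and 0.125 m and x of jar3_center in the frame of stop between -0.024 and 0 m and y of jar3_center in the frame of stop between -0.125 and 0.125 m and x of jar4_center in the frame of stop between -0.024 and 0 m and y of jar4_center in the frame of stop between -0.125 and 0.125 m and contact force between stop and anything else above 5 N), for 0.3 s.
At the end, for the whole second after the job is handed in: All four jars stand upright on the tray, at rest, each within 3 mm of touching the back stop and within its length (centres at most 125 mm from its middle); the ruler lies flat and still on the bench itself (grip point 52 mm above the bench, within 5 mm), not on the tray (x of jar1_center in the frame of stop between -0.025 and 0 m and y of jar1_center in the frame of stop between -0.125 and 0.125 m and z of each of jar1_center, jar2_center, jar3_center, jar4_center in the frame of stop below 0.032 m and x of jar2_center in the frame of stop between -0.025 and 0 m and y of jar2_center in the frame of stop between -0.125 and 0.125 m and x of jar3_center in the frame of stop between -0.025 and 0 m and y of jar3_center in the frame of stop between -0.125 and 0.125 m and x of jar4_center in the frame of stop between -0.025 and 0 m and y of jar4_center in the frame of stop between -0.125 and 0.125 m and angle between each of jar1_center, jar2_center, jar3_center, jar4_center, ruler_grip's own z axis and vertical below 0.1 rad and linear speed of each of jar1, jar2, jar3, jar4, ruler below 0.02 m/s and height (world z) of ruler_grip between 0.047 and 0.057 m).
It fails at once if the stop or the row is pressed with more than 13 N (contact force between stop and anything else above 13 N or contact force between ruler and jar1 above 13 N or contact force between ruler and jar2 above 13 N or contact force between ruler and jar3 above 13 N or contact force between ruler and jar4 above 13 N).
It fails at once if a jar is touched by the fingers or the arm instead of the ruler (contact force between any of the fingers, the arm and jar1 above 0.5 N or contact force between any of the fingers, the arm and jar2 above 0.5 N or contact force between any of the fingers, the arm and jar3 above 0.5 N or contact force between any of the fingers, the arm and jar4 above 0.5 N).
It fails at once if the stop is pressed with the ruler or the hand itself (contact force between any of the fingers, the arm, ruler and stop above 2 N).
It fails at once if a jar is tipped or lifted (angle between any of jar1_center, jar2_center, jar3_center, jar4_center's own z axis and vertical above 0.35 rad or height (world z) of any of jar1_center, jar2_center, jar3_center, jar4_center above 0.055 m).
It fails at once if a bystander is moved more than 20 mm (distance of any of dropper, pot, slidebox from where it was at the start of the episode above 0.02 m).
It also fails if it takes over 69 s, if anything falls off the work surface, if the arm or the gripper's body presses on something with over 40 N, if the wrist force passes 120 N, or if a joint passes its speed limit or range.

## Robot

A 7-joint arm with a two-finger parallel gripper is mounted at the origin on the work surface. World frame = base frame: x ahead of the robot, y to its left, z up, the work surface at z = 0. Lengths are in m, angles in degrees, forces in N, time in s.
With the tool pointing down it reaches from about 0.425 to 0.875 m from the base axis. Payload 4.7 kg.
Tool frame: the origin (TCP) lies at the very end of the fingers, on their centre line; the grasp point (between the pads) lies env.tcp_to_grasp behind it (env.tcp_to_grasp is the distance from the TCP to the grasp point, in m); z points along the fingers, x is the direction in which the jaws open and shut, and the axes are right-handed (so a half turn about z gives the same grasp; the last joint's range is limited). The gripper opens to 87 mm and grips with 3 to 60 N. Pads are 19 mm wide; open, the fingers measure 117 mm over their backs; the gripper's body (75 mm by 190 mm) begins 51 mm behind the grasp point.
Start: joints at [70.25, 18.392, -4.016, 83.108, 1.295, 78.541, -3.26], TCP at [0.228, -0.609, 0.223] pointing down, gripper open.
Joint ranges: [-163.93, 163.93], [-17.29, 119.83], [-79.2, 71.16], [3.27, 140.29], [-89.18, 269.18], [5.43, 117.66], [-154.24, 154.24]. Speed limits (degrees/s): [147.25, 147.25, 180, 180, 180, 180, 180].

## Interface

Orientations are given as [roll, pitch, yaw] about the fixed x, y, z axes, in that order (R = Rz(yaw) Ry(pitch) Rx(roll)).
In Python, from cell import env gives the robot as it stands. The module is installed in compiled form; this text tells all that it offers.
- The arm moves only by the tool send_rows, never from a script. Its argument "steps" is a list of rows, each a list of 3 entries, a list of its own where there are three numbers: the shift along the tool's x, y, z in m, then the turn, a rotation vector about the tool's x, y, z in rad, then the finger opening in m, from 0 to 0.087. A call has exactly 5 rows; each row is the pose to reach, as a shift and turn from the pose commanded when the call began, along the tool's axes at that moment; what a row does not reach only later rows make up. A row lasts 1/12 s, in which the tool goes at most 41.7 mm and 7.16 degrees, less where a joint would pass 70% of its speed; a pose out of reach is approached as far as the arm can. A call with a gripper value outside its range is refused whole. The fingers move at their own pace and stop on an object; "grip_force" is the grip in N (left out, the last holds). Time passes only in rows, so rows that repeat a pose let the fingers close, or fill a call up. It gives the time, the measured TCP pose, the force and the opening at its end, in the units of the state.
- env.get_obs(): the state, without advancing time (a new reading comes with each control period).
- env.read_camera(name): name is "side" or "top"; returns a dict with "pixels" (400x640x3 uint8, red, green, blue), "fx", "fy", "cx", "cy" (pixels), "position" and "rotation" of the camera in the world. Camera axes: x right, y up, looking along -z (the intrinsics and any distortion apply to the point x, -y, -z); pixel columns grow to the right and rows downward; lengths in m; the calibration is good to about 2 mm. A picture is of the moment at which its call begins. There is no depth.
- env.sign_off(): hands the job in, once; it reports no verdict.
The state is a dict: "time_s": time; "qpos": joint angles; "joint_velocities": joint speeds; "effort": joint torques, N m; "tool_pos": TCP position; "tool_rot": TCP orientation; "force": force on the tool from outside, world axes, zero at the start; "wrist_torque": the same for the moment, N m; "grip_width": finger opening in m.
Only numpy, scipy, OpenCV 4.12 (cv2) and the standard library are available. Lean on these libraries where they do the work, as an engineer would, in place of code of your own. Each camera call takes 0.05 s, during which the arm holds its last target.

## Working session

There is one attempt and no reset: what is moved stays moved. The work goes in short steps, Python scripts to look and compute and a tool call to move; the robot and the scene stay as the last step left them, time stands still between calls to the robot, and variables do not carry over. Pictures are saved under pics/ and viewed, and the job is handed in when it is done.

Besides the shell and the picture viewer there is one more tool, called after "Call:" in YAML: its name, and indented under it one key for each argument. send_rows: Moves the arm, as the interface text tells. Its arguments: {"type":"object","properties":{"steps":{"type":"array"},"grip_force":{"type":"number"}},"required":["steps"]}

```bash
mkdir -p pics
cat > h.py <<'E'
from cell import env
import numpy as np, cv2
def snap(n,f):
    c=env.read_camera(n); p=c.pop("pixels"); cv2.imwrite("pics/"+f,p[:,:,::-1]); np.save("pics/"+n+".npy",c,allow_pickle=True); return c
def loadc(n): return np.load("pics/"+n+".npy",allow_pickle=True).item()
def ray(c,u,v):
    d=np.array([(u-c["cx"])/c["fx"],-(v-c["cy"])/c["fy"],-1.0]); return np.array(c["rotation"]).reshape(3,3)@d
def hit(c,u,v,z):
    d=ray(c,u,v);p=np.array(c["position"]); return p+d*(z-p[2])/d[2]
def proj(c,P):
    q=np.array(c["rotation"]).reshape(3,3).T@(np.array(P)-np.array(c["position"])); return c["cx"]+c["fx"]*q[0]/-q[2], c["cy"]-c["fy"]*q[1]/-q[2]
E
python3 - <<'E'
from h import *
for n in("top","side"):
    c=snap(n,n+"0.png"); print(n,c)
print(env.get_obs(), env.tcp_to_grasp)
E
```

```text
top {'fx': 501.19202911887675, 'fy': 501.19202911887675, 'cx': 327.49618749091326, 'cy': 203.44161253882658, 'position': array([0.36165642, 0.00371543, 1.43413414]), 'rotation': array([ 11.36591312,  -0.87226297, -90.35271369])}
side {'fx': 505.9178042144485, 'fy': 505.9178042144485, 'cx': 317.57948031421273, 'cy': 202.65662583170726, 'position': array([0.1791312 , 0.60424731, 1.00730865]), 'rotation': array([  37.78175412,    0.66576201, -144.18359529])}
{'time_s': 0.1, 'qpos': array([70.24909964, 18.43327038, -4.01545243, 83.16797847,  1.29496218,
       78.54169997, -3.25976984]), 'joint_velocities': array([ 0.0641172 , -0.18843799,  0.00061225, -0.20245251,  0.05843527,
       -0.09083177,  0.09084755]), 'effort': array([-9.51037255e-04, -4.92570877e+01, -4.05942947e-01, -3.13400567e+01,
       -6.42504310e-02,  3.95492313e-02,  6.44785337e-05]), 'tool_pos': array([ 0.22803607, -0.60815206,  0.22158778]), 'tool_rot': array([ 1.79994478e+02,  9.77180205e-02, -6.94393608e+01]), 'force': array([-0.03320007,  0.8825277 , -1.05829827]), 'wrist_torque': array([-0.03204191, -0.01381749, -0.01195404]), 'grip_width': 0.08696542207949193} 0.0187
```

```bash
sed -i 's/np.array(c\["rotation"\]).reshape(3,3)/RM(c)/g' h.py
cat >> h.py <<'E'
from scipy.spatial.transform import Rotation as Ro
def RM(c): return Ro.from_euler("xyz",c["rotation"],degrees=True).as_matrix()
E
python3 -c "
from h import *
for n in ('top','side'):
  c=loadc(n); print(hit(c,320,200,0), proj(c,[.228,-.609,.22]))"
```

```text
[0.66016086 0.0019523  0.        ] (np.float64(581.5507436554665), np.float64(360.7587155032081))
[ 0.64556857 -0.03255497  0.        ] (np.float64(595.6227900814479), np.float64(70.6363840308168))
```

View pics/top0.png

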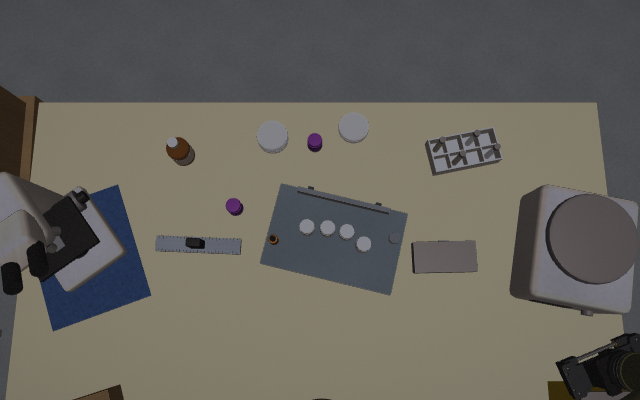

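View pics/side0.png

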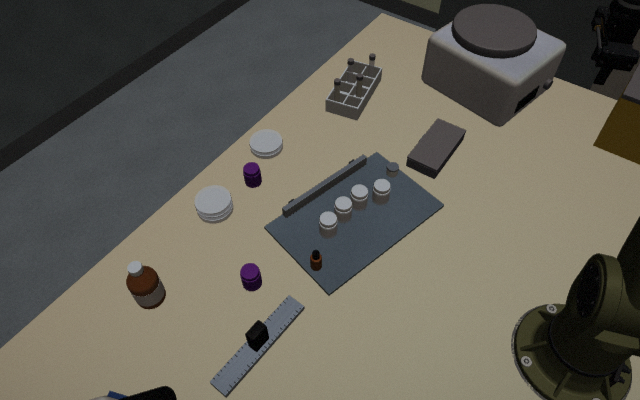

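Candidates: the jars are the white lids at top (307,227), (328,228), (347,232) and (364,244). The decoys are the purple jars at (315,142) and (234,206) and the petri dishes at (272,137) and (353,128). The ruler is at (198,244), with its black grip at (195,243). Next come close crops.

Run:
```python
import cv2
a=cv2.imread("pics/top0.png")
cv2.imwrite("pics/c1.png",cv2.resize(a[175:305,250:415],None,fx=4.8,fy=4.5,interpolation=cv2.INTER_CUBIC))
cv2.imwrite("pics/c2.png",cv2.resize(a[225:265,145:255],None,fx=7,fy=7,interpolation=cv2.INTER_CUBIC))
b=cv2.imread("pics/side0.png")
cv2.imwrite("pics/c3.png",cv2.resize(b[285:400,200:315],None,fx=5,fy=5,interpolation=cv2.INTER_CUBIC))
```

```text
(no output)
```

View pics/c1.png

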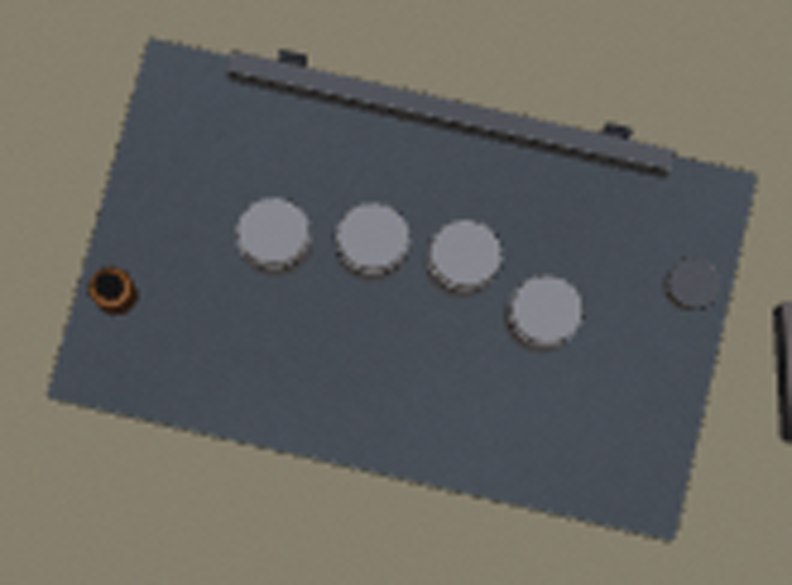

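View pics/c2.png

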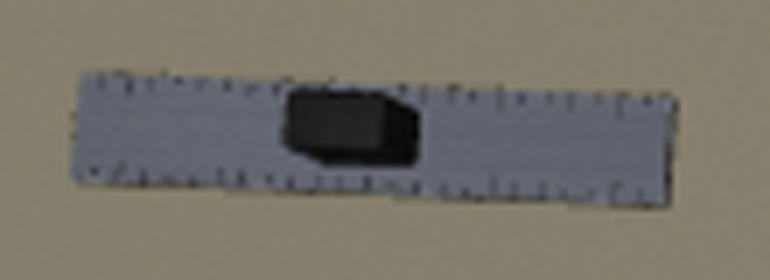

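View pics/c3.png

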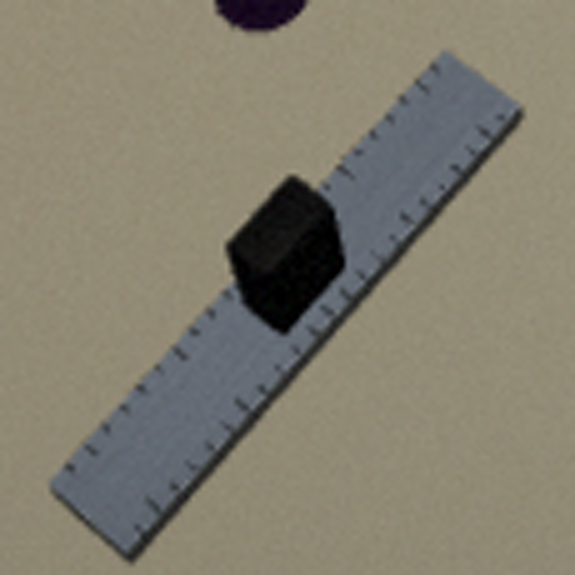

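Run:
```python
from h import *
t=loadc("top");s=loadc("side")
def f(x,y,ox,oy,sx,sy): return (x+.5)/sx-.5+ox,(y+.5)/sy-.5+oy
T=[hit(t,*f(x,y,250,175,4.8,4.5),.01)[:2] for x,y in [(150,38),(757,175),(674,543),(48,398)]]
print("tray",np.round(T,4)); c=np.mean(T,0); print(c)
d=(T[1]-T[0]+T[2]-T[3])/2; print(np.linalg.norm(d)); e=(T[0]-T[3]+T[1]-T[2])/2; print(np.linalg.norm(e))
th=np.arctan2(e[1],e[0]); th2=np.arctan2(d[0],-d[1]);print("yaw",np.degrees([th,th2]))
th=(th*240+th2*380)/620
R=np.array([[np.cos(th),-np.sin(th)],[np.sin(th),np.cos(th)]])
for n,x,y,z in [("j1",273,232,.064),("j2",373,238,.064),("j3",466,254,.064),("j4",546,311,.064),("drop",110,287,.073),("pot",692,282,.038),("stopL",230,75,.01),("stopR",667,173,.01),("stopTL",232,55,.04),("stopTR",675,152,.04)]:
    P=hit(t,*f(x,y,250,175,4.8,4.5),z)[:2]; print(n,P.round(4),"tray",((P-c)@R).round(4))
for u in [(329.5,219.5),]: pass
T=[hit(t,*f(x,y,145,225,7,7),.014)[:2] for x,y in [(82,73),(677,98),(667,207),(75,183)]]
print("ruler",np.round(T,4),np.mean(T,0)); d=(T[0]+T[3]-T[1]-T[2])/2;print(np.linalg.norm(d),"dir",np.degrees(np.arctan2(d[1],d[0])))
T=[hit(s,*f(x,y,200,285,5,5),.014)[:2] for x,y in [(446,50),(523,113),(130,562),(50,487)]]
print("ruler",np.round(T,4),np.mean(T,0)); d=(T[2]+T[3]-T[1]-T[0])/2;print(np.linalg.norm(d),"dir",np.degrees(np.arctan2(d[1],d[0])))
print("grip top",hit(t,*f(335,122,145,225,7,7),.074))
for p in [(328,218),(344,204),(360,191.5),(382,185.5)]: print(hit(s,*p,.064))
```

```text
tray [[ 0.7089  0.116 ]
 [ 0.6174 -0.2506]
 [ 0.3849 -0.1933]
 [ 0.4766  0.1732]]
[ 0.54697356 -0.03866209]
0.37778748027777864
0.23933917478386899
yaw [-13.83205024 -14.03424428]
j1 [0.5731 0.0396] tray [0.0065 0.0823]
j2 [ 0.5692 -0.0179] tray [0.0166 0.0255]
j3 [ 0.5591 -0.0713] tray [ 0.0196 -0.0288]
j4 [ 0.5238 -0.1167] tray [-0.0037 -0.0813]
drop [0.5384 0.1319] tray [-0.0494  0.1634]
pot [ 0.5447 -0.2049] tray [ 0.0378 -0.1619]
stopL [0.6842 0.0673] tray [0.1076 0.1359]
stopR [ 0.6189 -0.1962] tray [ 0.1078 -0.1356]
stopTL [0.6904 0.0648] tray [0.1142 0.135 ]
stopTR [ 0.6269 -0.1972] tray [ 0.1158 -0.1345]
ruler [[0.5571 0.4671]
 [0.5459 0.2261]
 [0.5017 0.2289]
 [0.5125 0.4672]] [0.5292927 0.3473183]
0.23993029207610858 dir 87.37288232720758
ruler [[0.5419 0.2284]
 [0.4967 0.2329]
 [0.5071 0.471 ]
 [0.5519 0.468 ]] [0.52439988 0.350084  ]
0.23907756363792887 dir 87.56385060221697
grip top [0.52931982 0.34874018 0.074     ]
[0.57017396 0.04007383 0.064     ]
[ 0.5628786  -0.01500535  0.064     ]
[ 0.55275056 -0.06853913  0.064     ]
[ 0.51951394 -0.11493006  0.064     ]
```

```bash
cat >> h.py <<'E'
def Rt(yaw,tilt=None): return Ro.from_euler("xyz",[180,0,yaw],degrees=True)
def rows(p0,y0,p1,y1,n=5):
    "total shift in tool axes + rotvec from commanded pose (p0,y0) to (p1,y1); prints rows"
    R0=Rt(y0); d=R0.inv().apply(np.array(p1)-np.array(p0)); r=(R0.inv()*Rt(y1)).as_rotvec()
    for k in range(1,n+1): print([list(map(float,np.round(d*k/n,4))),list(map(float,np.round(r*k/n,4)))])
E
python3 - <<'E'
from h import *
az=np.radians(np.linspace(-69.47,33.5,7)); r=np.linspace(.650,.632,7); yw=np.linspace(-69.4,87.5,7); z=np.linspace(.222,.2,7)
P=[(r[i]*np.cos(az[i]),r[i]*np.sin(az[i]),z[i]) for i in range(7)]
for i in range(6): rows(P[i],yw[i],P[i+1],yw[i+1]);print(P[i+1],yw[i+1])
E
```

```text
[[-0.0063, -0.0382, 0.0007], [0.0, 0.0, -0.0913]]
[[-0.0126, -0.0764, 0.0015], [0.0, 0.0, -0.1826]]
[[-0.0189, -0.1146, 0.0022], [0.0, 0.0, -0.2738]]
[[-0.0253, -0.1528, 0.0029], [0.0, 0.0, -0.3651]]
[[-0.0316, -0.1909, 0.0037], [0.0, 0.0, -0.4564]]
(np.float64(0.39558353483326564), np.float64(-0.5119791665378763), np.float64(0.21833333333333332)) -43.25
[[-0.0003, -0.0385, 0.0007], [0.0, 0.0, -0.0913]]
[[-0.0005, -0.0771, 0.0015], [0.0, 0.0, -0.1826]]
[[-0.0008, -0.1156, 0.0022], [0.0, 0.0, -0.2738]]
[[-0.0011, -0.1541, 0.0029], [0.0, 0.0, -0.3651]]
[[-0.0014, -0.1926, 0.0037], [0.0, 0.0, -0.4564]]
(np.float64(0.5265866360039438), np.float64(-0.3707324031994641), np.float64(0.21466666666666667)) -17.1
[[0.0057, -0.0379, 0.0007], [-0.0, 0.0, -0.0913]]
[[0.0114, -0.0758, 0.0015], [-0.0, 0.0, -0.1826]]
[[0.0172, -0.1138, 0.0022], [-0.0, 0.0, -0.2738]]
[[0.0229, -0.1517, 0.0029], [-0.0, 0.0, -0.3651]]
[[0.0286, -0.1896, 0.0037], [-0.0, 0.0, -0.4564]]
(np.float64(0.6096790632478315), np.float64(-0.1979202865732736), np.float64(0.21100000000000002)) 9.049999999999997
[[0.0115, -0.0364, 0.
[... 320 characters left out ...]
)) 35.2
[[0.017, -0.034, 0.0007], [0.0, 0.0, -0.0913]]
[[0.034, -0.068, 0.0015], [0.0, 0.0, -0.1826]]
[[0.0509, -0.102, 0.0022], [0.0, 0.0, -0.2738]]
[[0.0679, -0.1359, 0.0029], [0.0, 0.0, -0.3651]]
[[0.0849, -0.1699, 0.0037], [0.0, 0.0, -0.4564]]
(np.float64(0.6093569849365797), np.float64(0.1786310860656704), np.float64(0.20366666666666666)) 61.349999999999994
[[0.022, -0.0308, 0.0007], [-0.0, 0.0, -0.0913]]
[[0.044, -0.0615, 0.0015], [-0.0, 0.0, -0.1826]]
[[0.0659, -0.0923, 0.0022], [-0.0, 0.0, -0.2738]]
[[0.0879, -0.1231, 0.0029], [-0.0, 0.0, -0.3651]]
[[0.1099, -0.1539, 0.0037], [-0.0, 0.0, -0.4564]]
(np.float64(0.5270158395464504), np.float64(0.34882417471722077), np.float64(0.2)) 87.5
```

Call:
send_rows:
  steps:
    - [[-0.006,-0.038,0.001],[0,0,-0.09],0.087]
    - [[-0.0125,-0.076,0.0015],[0,0,-0.18],0.087]
    - [[-0.019,-0.115,0.002],[0,0,-0.27],0.087]
    - [[-0.025,-0.153,0.003],[0,0,-0.365],0.087]
    - [[-0.0315,-0.191,0.0035],[0,0,-0.456],0.087]

```text
time_s: 0.52
tool_pos: [0.3972, -0.5107, 0.2185]
tool_rot: [-180.0, 0.0, -43.1]
force: [0.2, -0.8, -0.9]
grip_width: 0.0875
```

Call:
send_rows:
  steps:
    - [[0,-0.0385,0.001],[0,0,-0.09],0.087]
    - [[0,-0.077,0.0015],[0,0,-0.18],0.087]
    - [[-0.001,-0.1155,0.002],[0,0,-0.27],0.087]
    - [[-0.001,-0.154,0.003],[0,0,-0.365],0.087]
    - [[-0.0015,-0.1925,0.0035],[0,0,-0.456],0.087]

```text
time_s: 0.93
tool_pos: [0.5277, -0.3693, 0.215]
tool_rot: [-180.0, 0.0, -16.9]
force: [0.0, 0.4, 0.1]
grip_width: 0.087
```

Call:
send_rows:
  steps:
    - [[0.0055,-0.038,0.001],[0,0,-0.09],0.087]
    - [[0.0115,-0.076,0.0015],[0,0,-0.18],0.087]
    - [[0.017,-0.114,0.002],[0,0,-0.27],0.087]
    - [[0.023,-0.152,0.003],[0,0,-0.365],0.087]
    - [[0.0285,-0.1895,0.0035],[0,0,-0.456],0.087]

```text
time_s: 1.35
tool_pos: [0.6105, -0.1965, 0.2115]
tool_rot: [-180.0, 0.0, 9.2]
force: [-0.1, 0.2, 0.1]
grip_width: 0.087
```

Call:
send_rows:
  steps:
    - [[0.0115,-0.0365,0.001],[0,0,-0.09],0.087]
    - [[0.023,-0.073,0.0015],[0,0,-0.18],0.087]
    - [[0.0345,-0.109,0.002],[0,0,-0.27],0.087]
    - [[0.046,-0.1455,0.003],[0,0,-0.365],0.087]
    - [[0.0575,-0.182,0.0035],[0,0,-0.456],0.087]

```text
time_s: 1.77
tool_pos: [0.6384, -0.008, 0.208]
tool_rot: [-180.0, 0.0, 35.3]
force: [0.8, 0.5, -0.8]
grip_width: 0.0866
```

Call:
send_rows:
  steps:
    - [[0.017,-0.034,0.001],[0,0,-0.09],0.087]
    - [[0.034,-0.068,0.0015],[0,0,-0.18],0.087]
    - [[0.051,-0.102,0.002],[0,0,-0.27],0.087]
    - [[0.068,-0.136,0.003],[0,0,-0.365],0.087]
    - [[0.085,-0.17,0.0035],[0,0,-0.456],0.087]

```text
time_s: 2.18
tool_pos: [0.6099, 0.1798, 0.2045]
tool_rot: [-180.0, 0.0, 61.4]
force: [0.4, 0.6, -0.0]
grip_width: 0.0867
```

Call:
send_rows:
  steps:
    - [[0.025,-0.035,0.001],[0,0,-0.1],0.087]
    - [[0.05,-0.07,0.0015],[0,0,-0.2],0.087]
    - [[0.08,-0.11,0.002],[0,0,-0.31],0.087]
    - [[0.11,-0.154,0.0035],[0,0,-0.42],0.087]
    - [[0.11,-0.154,0.0035],[0,0,-0.456],0.087]

```text
time_s: 2.6
tool_pos: [0.5244, 0.3543, 0.2014]
tool_rot: [-179.9, -0.1, 88.0]
force: [-0.9, 1.0, -0.7]
grip_width: 0.087
```

Run:
```python
from h import *
snap("top","top1.png");snap("side","side1.png")
a=cv2.imread("pics/top1.png");b=cv2.imread("pics/side1.png")
cv2.imwrite("pics/d.png",np.hstack([cv2.resize(a[190:310,130:260],(400,370)),cv2.resize(b[240:400,190:340],(400,370))]))
print(env.get_obs()["tool_pos"],env.get_obs()["tool_rot"],env.get_obs()["qpos"])
```

```text
[0.52380458 0.35490237 0.20142107] [-1.79854287e+02 -1.52830236e-01  8.79326013e+01] [  4.27086005  25.57720304 -53.98448805  85.99973884  20.62456483
  78.99433374  36.96774802]
```

View pics/d.png

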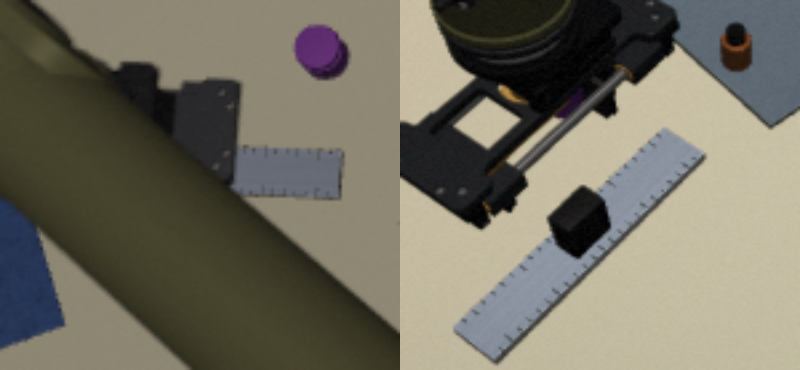

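Call:
send_rows:
  steps:
    - [[0,0,0],[0,0,0],0.087]
    - [[0,0,0.03],[0,0,0],0.087]
    - [[0,0,0.06],[0,0,0],0.087]
    - [[0,0,0.06],[0,0,0],0.087]
    - [[0,0,0.06],[0,0,0],0.087]

```text
time_s: 3.12
tool_pos: [0.5291, 0.3462, 0.14]
tool_rot: [-179.8, 0.2, 87.1]
force: [0.1, -0.0, 0.3]
grip_width: 0.087
```

Run:
```python
from h import *
o=env.get_obs();print(o["tool_pos"],o["tool_rot"],o["qpos"],o["joint_velocities"])
```

```text
[0.52910736 0.34615312 0.13999327] [-1.79841955e+02  1.69350656e-01  8.71370480e+01] [  3.99229232  28.12664713 -52.22305269  90.15886951  22.89116838
  73.29786254  35.42671471] [-0.06870833 -1.75833174 -1.89157713 -3.15388728 -0.46478173  0.01222135
  0.09262743]
```

Call:
send_rows:
  steps:
    - [[0,0,0.02],[0,0,0],0.087]
    - [[0,0,0.045],[0,0,0],0.087]
    - [[0,0,0.07],[0,0,0],0.087]
    - [[0,0,0.07],[0,0,0],0.087]
    - [[0,0,0.07],[0,0,0],0.087]

```text
time_s: 3.53
tool_pos: [0.5294, 0.3483, 0.0724]
tool_rot: [-180.0, 0.0, 87.2]
force: [0.1, -0.3, 0.6]
grip_width: 0.087
```

Call:
send_rows:
  steps:
    - [[0,0,0],[0,0,0],0.087]
    - [[0,0,0],[0,0,0],0.087]
    - [[0,0,0],[0,0,0],0.087]
    - [[0,0,0],[0,0,0],0.087]
    - [[0,0,0],[0,0,0],0.087]

```text
time_s: 3.95
tool_pos: [0.5291, 0.3492, 0.0724]
tool_rot: [179.9, -0.0, 87.3]
force: [0.1, -0.2, -0.1]
grip_width: 0.0872
```

Run:
```python
from h import *
snap("side","side2.png")
b=cv2.imread("pics/side2.png")
cv2.imwrite("pics/d2.png",cv2.resize(b[240:400,190:340],(750,600)))
```

```text
(no output)
```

View pics/d2.png

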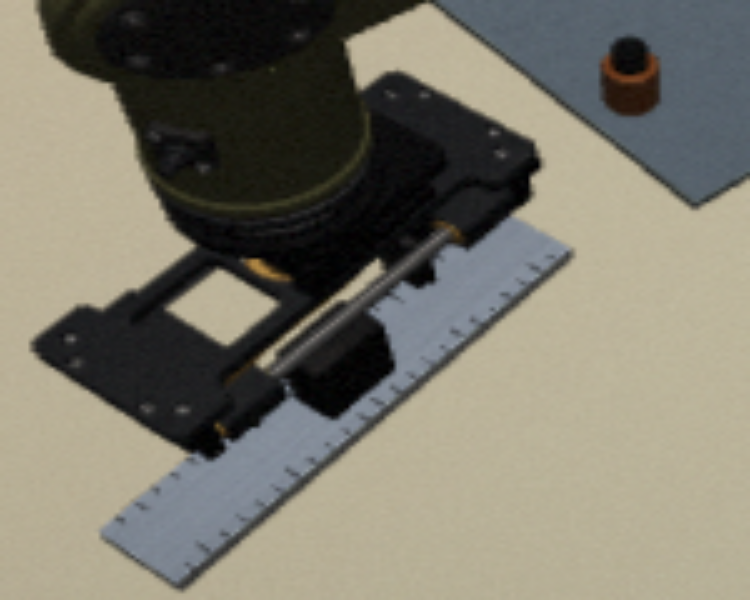

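Call:
send_rows:
  steps:
    - [[0,0,0.02],[0,0,0],0.087]
    - [[0,0,0.038],[0,0,0],0.087]
    - [[0,0,0.038],[0,0,0],0.087]
    - [[0,0,0.038],[0,0,0],0.06]
    - [[0,0,0.038],[0,0,0],0.03]
  grip_force: 50

```text
time_s: 4.42
tool_pos: [0.529, 0.3495, 0.0344]
tool_rot: [180.0, -0.0, 87.3]
force: [-0.3, 1.2, -0.5]
grip_width: 0.0805
```

Call:
send_rows:
  steps:
    - [[0,0,0],[0,0,0],0.03]
    - [[0,0,0],[0,0,0],0.03]
    - [[0,0,0],[0,0,0],0.03]
    - [[0,0,0],[0,0,0],0.03]
    - [[0,0,0],[0,0,0],0.03]

```text
time_s: 4.83
tool_pos: [0.5288, 0.349, 0.0338]
tool_rot: [180.0, -0.0, 87.3]
force: [0.1, -0.2, 0.1]
grip_width: 0.0485
```

Call:
send_rows:
  steps:
    - [[0,0,0],[0,0,0],0.03]
    - [[0,0,0],[0,0,0],0.03]
    - [[0,0,0],[0,0,0],0.03]
    - [[0,0,0],[0,0,0],0.03]
    - [[0,0,0],[0,0,0],0.03]

```text
time_s: 5.25
tool_pos: [0.5287, 0.3488, 0.0336]
tool_rot: [180.0, 0.0, 87.3]
force: [-1.2, -1.8, 2.8]
grip_width: 0.0395
```

Call:
send_rows:
  steps:
    - [[0,0,-0.01],[0,0,0],0.03]
    - [[0,0,-0.035],[0,0,0],0.03]
    - [[0,0,-0.065],[0,0,0],0.03]
    - [[0,0,-0.09],[0,0,0],0.03]
    - [[0,0,-0.1],[0,0,0],0.03]

```text
time_s: 5.67
tool_pos: [0.5298, 0.3506, 0.1376]
tool_rot: [179.8, -0.2, 87.3]
force: [0.1, 1.9, -2.1]
grip_width: 0.0398
```

Call:
send_rows:
  steps:
    - [[0,0,0],[0,0,0],0.03]
    - [[0,0,0],[0,0,0],0.03]
    - [[0,0,0],[0,0,0],0.03]
    - [[0,0,0],[0,0,0],0.03]
    - [[0,0,0],[0,0,0],0.03]

```text
time_s: 6.08
tool_pos: [0.5279, 0.3482, 0.1317]
tool_rot: [-179.9, 0.1, 87.3]
force: [0.3, -0.4, -2.1]
grip_width: 0.04
```

Run:
```python
from h import *
o=env.get_obs();print(o["tool_pos"],o["tool_rot"],o["force"])
snap("side","side3.png");snap("top","top3.png")
a=cv2.imread("pics/top3.png");b=cv2.imread("pics/side3.png")
cv2.imwrite("pics/d3.png",np.hstack([cv2.resize(a[190:310,130:260],(400,370)),cv2.resize(b[200:400,160:360],(400,400))[:370]]))
p=o["tool_pos"]
m=(np.array([p[0],p[1],p[2]])+[.477,-.021,.134])/2
m2=[.477,-.021,.134]
rows(p,o["tool_rot"][2],m,81.6); rows(m,81.6,m2,76)
```

```text
[0.52793389 0.34822665 0.13171753] [-1.79858491e+02  8.79074979e-02  8.73218859e+01] [ 0.27990749 -0.35296109 -2.13800725]
[[-0.0371, -0.0034, -0.0002], [0.0, -0.0, 0.02]]
[[-0.0742, -0.0067, -0.0005], [0.0, -0.0, 0.0399]]
[[-0.1114, -0.0101, -0.0007], [0.0, -0.0, 0.0599]]
[[-0.1485, -0.0135, -0.0009], [0.0, -0.0, 0.0799]]
[[-0.1856, -0.0168, -0.0011], [0.0, -0.0, 0.0999]]
[[-0.0373, 0.0004, -0.0002], [0.0, -0.0, 0.0195]]
[[-0.0745, 0.0007, -0.0005], [0.0, -0.0, 0.0391]]
[[-0.1118, 0.0011, -0.0007], [0.0, -0.0, 0.0586]]
[[-0.1491, 0.0014, -0.0009], [0.0, -0.0, 0.0782]]
[[-0.1864, 0.0018, -0.0011], [0.0, -0.0, 0.0977]]
```

View pics/d3.png

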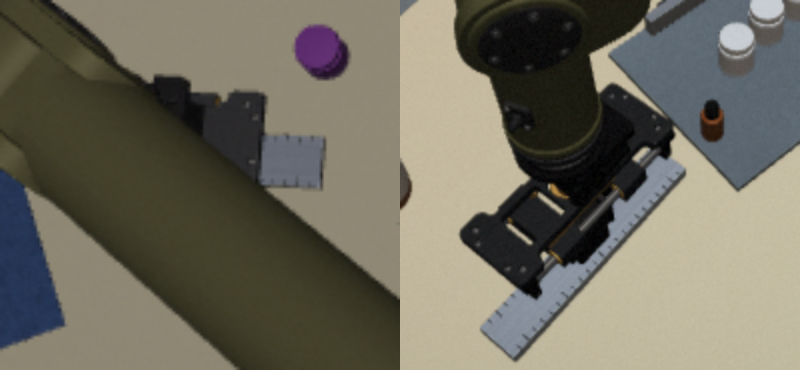

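Call:
send_rows:
  steps:
    - [[-0.02,-0.002,0],[0,0,0.01],0.03]
    - [[-0.05,-0.0045,0],[0,0,0.03],0.03]
    - [[-0.085,-0.0075,-0.001],[0,0,0.05],0.03]
    - [[-0.12,-0.011,-0.001],[0,0,0.07],0.03]
    - [[-0.155,-0.014,-0.001],[0,0,0.09],0.03]

```text
time_s: 6.6
tool_pos: [0.5067, 0.1935, 0.134]
tool_rot: [-180.0, 0.0, 82.2]
force: [0.6, -1.2, -2.8]
grip_width: 0.04
```

Call:
send_rows:
  steps:
    - [[-0.037,-0.001,0],[0,0,0.02],0.03]
    - [[-0.074,-0.001,0],[0,0,0.04],0.03]
    - [[-0.111,-0.001,0],[0,0,0.06],0.03]
    - [[-0.145,-0.001,0],[0,0,0.08],0.03]
    - [[-0.17,-0.001,0],[0,0,0.09],0.03]

```text
time_s: 7.02
tool_pos: [0.4824, 0.0229, 0.1343]
tool_rot: [180.0, 0.1, 76.8]
force: [0.4, -1.3, -1.1]
grip_width: 0.04
```

Call:
send_rows:
  steps:
    - [[-0.015,0,0],[0,0,0.005],0.03]
    - [[-0.028,0,0],[0,0,0.01],0.03]
    - [[-0.037,0,0],[0,0,0.013],0.03]
    - [[-0.042,0,0],[0,0,0.015],0.03]
    - [[-0.042,0,0],[0,0,0.015],0.03]

```text
time_s: 7.43
tool_pos: [0.4736, -0.0152, 0.1344]
tool_rot: [-180.0, 0.0, 76.1]
force: [0.4, 0.5, -2.6]
grip_width: 0.0397
```

Call:
send_rows:
  steps:
    - [[0,0,0],[0,0,0],0.03]
    - [[0,0,0],[0,0,0],0.03]
    - [[0,0,0],[0,0,0],0.03]
    - [[0,0,0],[0,0,0],0.03]
    - [[0,0,0],[0,0,0],0.03]

```text
time_s: 7.85
tool_pos: [0.4739, -0.0138, 0.1345]
tool_rot: [-180.0, -0.0, 76.2]
force: [0.5, -0.3, -2.0]
grip_width: 0.0396
```

Run:
```python
from h import *
o=env.get_obs();print(o["tool_pos"],o["tool_rot"],o["force"],o["qpos"],o["joint_velocities"])
snap("side","side4.png");snap("top","top4.png")
a=cv2.imread("pics/top4.png");b=cv2.imread("pics/side4.png")
cv2.imwrite("pics/d4.png",cv2.resize(b[130:310,200:460],(780,540)))
cv2.imwrite("pics/d4t.png",cv2.resize(a[175:305,250:415],None,fx=4.8,fy=4.5))
```

```text
[ 0.47391235 -0.01384539  0.13449737] [-1.79995729e+02 -8.20181917e-03  7.62079496e+01] [ 0.54899088 -0.27380258 -2.04181697] [ 45.28751396   3.22665284 -47.52743689 112.36128837   2.6053961
  65.48293108  72.931465  ] [ 0.09895354 -0.18746159  0.20162376  0.10004228 -0.02371361  0.0441823
  0.03341695]
```

View pics/d4.png

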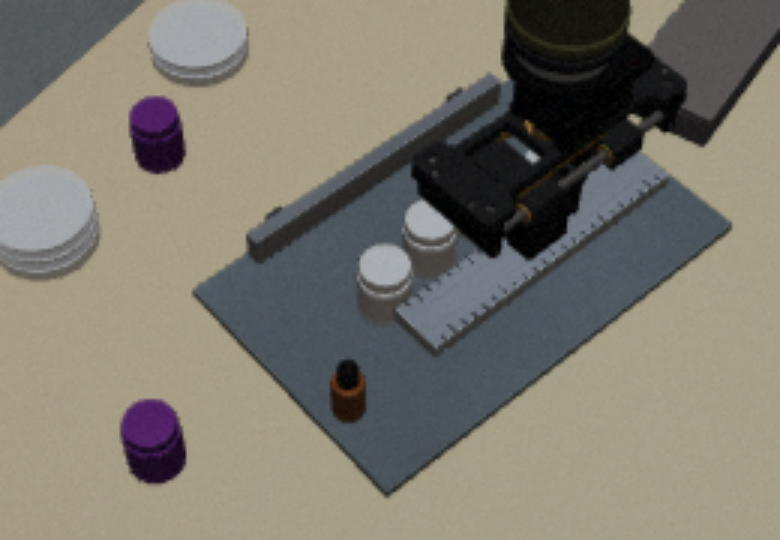

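View pics/d4t.png

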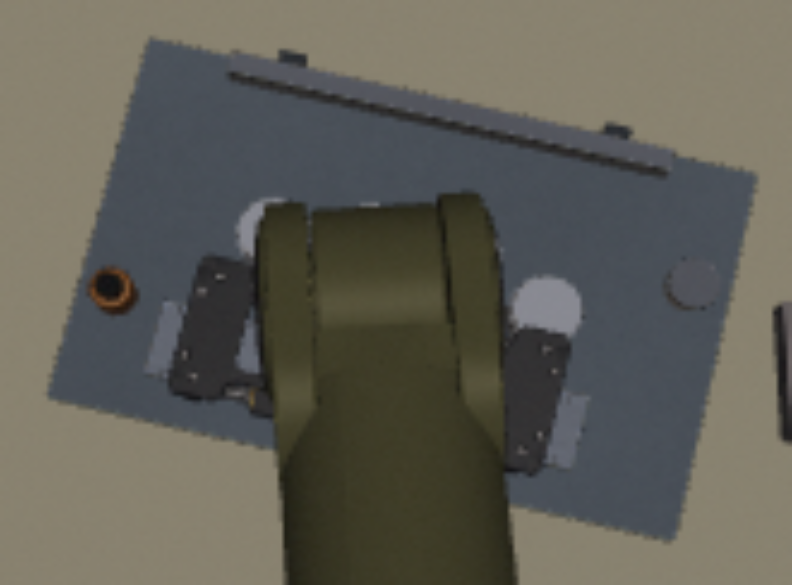

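```bash
cat >> h.py <<'E'
C=np.array([.5470,-.0387]); TH=np.radians(-13.97)
RR=np.array([[np.cos(TH),-np.sin(TH)],[np.sin(TH),np.cos(TH)]])
def tt(P): return (np.array(P)[:2]-C)@RR
E
python3 - <<'E'
from h import *
t=loadc("top")
def f(x,y,ox=250,oy=175,sx=4.8,sy=4.5): return (x+.5)/sx-.5+ox,(y+.5)/sy-.5+oy
T=[hit(t,*f(x,y),.115)[:2] for x,y in [(165,301),(592,395),(573,469),(147,374)]]
print(np.round(T,4),np.mean(T,0),tt(np.mean(T,0))); d=(T[0]+T[3]-T[1]-T[2])/2;print(np.linalg.norm(d),"dir",np.degrees(np.arctan2(d[1],d[0])))
print(tt([.4739,-.0138]))
# stop direction from top-edge pixels
a=hit(t,*f(232,53),.04);b=hit(t,*f(677,152),.04); print(a,b,np.degrees(np.arctan2(*(a-b)[[1,0]])))
a=hit(t,*f(229,76),.01);b=hit(t,*f(667,174),.01); print(a,b,np.degrees(np.arctan2(*(a-b)[[1,0]])))
E
```

```text
[[ 0.5246  0.0976]
 [ 0.4684 -0.1364]
 [ 0.4257 -0.125 ]
 [ 0.4818  0.1069]] [ 0.47513897 -0.01422708] [-0.07564365  0.00640082]
0.23962824685918968 dir 76.45770741456967
[-0.07694907  0.00651616]
[0.69170798 0.06484462 0.04      ] [ 0.62692324 -0.19835693  0.04      ] 76.1720336107223
[0.68354002 0.0678939  0.01      ] [ 0.61825595 -0.19621942  0.01      ] 76.1158162755741
```

Call:
send_rows:
  steps:
    - [[-0.005,0,0.015],[0,0,0],0.03]
    - [[-0.005,0,0.035],[0,0,0],0.03]
    - [[-0.005,0,0.055],[0,0,0],0.03]
    - [[-0.005,0,0.07],[0,0,0],0.03]
    - [[-0.005,0,0.075],[0,0,0],0.03]

```text
time_s: 8.37
tool_pos: [0.4709, -0.0192, 0.0574]
tool_rot: [-179.8, -0.0, 76.1]
force: [-1.4, 0.9, -2.4]
grip_width: 0.0395
```

Call:
send_rows:
  steps:
    - [[0,0,0.005],[0,0,0],0.03]
    - [[0,0,0.01],[0,0,0],0.03]
    - [[0,0,0.012],[0,0,0],0.03]
    - [[0,0,0.012],[0,0,0],0.03]
    - [[0,0,0.012],[0,0,0],0.03]

```text
time_s: 8.78
tool_pos: [0.4731, -0.0193, 0.0481]
tool_rot: [179.9, 0.0, 76.1]
force: [0.2, 0.8, -1.4]
grip_width: 0.0399
```

Run:
```python
from h import *
o=env.get_obs();print(o["tool_pos"],o["tool_rot"],o["force"],o["wrist_torque"],tt(o["tool_pos"]))
snap("side","side5.png")
b=cv2.imread("pics/side5.png")
cv2.imwrite("pics/d5.png",cv2.resize(b[140:300,250:450],None,fx=4,fy=3.75))
```

```text
[ 0.47313535 -0.01933259  0.04807318] [1.79943242e+02 5.78224260e-03 7.61466830e+01] [ 0.18445376  0.83508539 -1.44943651] [ 0.11921311 -0.12694811  0.02177312] [-0.07635546  0.00096262]
```

View pics/d5.png

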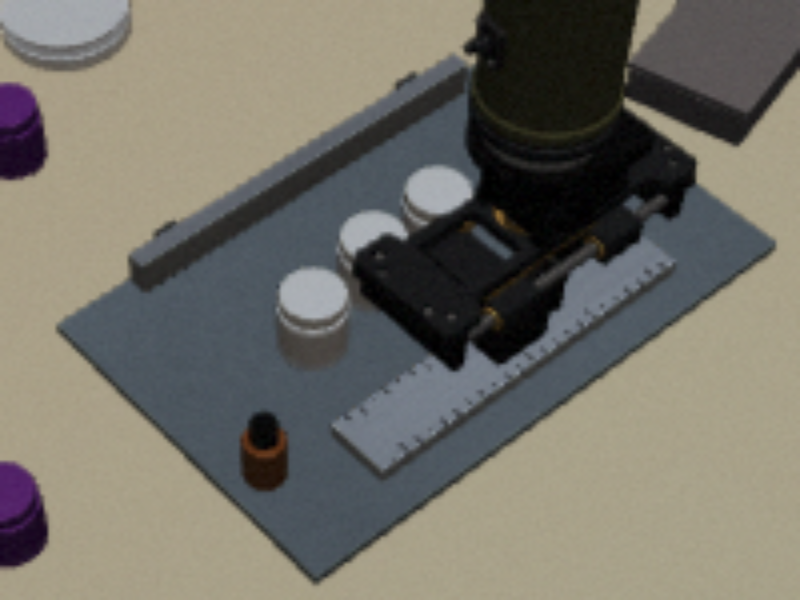

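Call:
send_rows:
  steps:
    - [[0,0.003,0],[0,0,0],0.03]
    - [[0,0.007,0],[0,0,0],0.03]
    - [[0,0.011,0],[0,0,0],0.03]
    - [[0,0.014,0],[0,0,0],0.03]
    - [[0,0.016,0],[0,0,0],0.03]

```text
time_s: 9.25
tool_pos: [0.4889, -0.0233, 0.0477]
tool_rot: [180.0, -0.0, 76.1]
force: [0.6, 0.3, -3.2]
grip_width: 0.0398
```

Call:
send_rows:
  steps:
    - [[0,0.001,0],[0,0,0],0.03]
    - [[0,0.002,0],[0,0,0],0.03]
    - [[0,0.003,0],[0,0,0],0.03]
    - [[0,0.004,0],[0,0,0],0.03]
    - [[0,0.005,0],[0,0,0],0.03]

```text
time_s: 9.67
tool_pos: [0.493, -0.0243, 0.0475]
tool_rot: [-180.0, 0.0, 76.2]
force: [-0.5, -0.6, -1.9]
grip_width: 0.0397
```

Call:
send_rows:
  steps:
    - [[0,0.001,0],[0,0,0],0.03]
    - [[0,0.002,0],[0,0,0],0.03]
    - [[0,0.003,0],[0,0,0],0.03]
    - [[0,0.004,0],[0,0,0],0.03]
    - [[0,0.005,0],[0,0,0],0.03]

```text
time_s: 10.08
tool_pos: [0.498, -0.0256, 0.0475]
tool_rot: [180.0, 0.0, 76.1]
force: [-0.2, 0.1, -2.8]
grip_width: 0.0398
```

Call:
send_rows:
  steps:
    - [[0,0.001,0],[0,0,0],0.03]
    - [[0,0.002,0],[0,0,0],0.03]
    - [[0,0.003,0],[0,0,0],0.03]
    - [[0,0.004,0],[0,0,0],0.03]
    - [[0,0.005,0],[0,0,0],0.03]

```text
time_s: 10.5
tool_pos: [0.5027, -0.0267, 0.0475]
tool_rot: [-180.0, 0.0, 76.1]
force: [-0.2, -0.3, -2.3]
grip_width: 0.0399
```

Call:
send_rows:
  steps:
    - [[0,0.001,0],[0,0,0],0.03]
    - [[0,0.002,0],[0,0,0],0.03]
    - [[0,0.003,0],[0,0,0],0.03]
    - [[0,0.004,0],[0,0,0],0.03]
    - [[0,0.005,0],[0,0,0],0.03]

```text
time_s: 10.92
tool_pos: [0.5077, -0.0279, 0.0475]
tool_rot: [-180.0, 0.0, 76.1]
force: [0.5, 0.1, -2.5]
grip_width: 0.0396
```

Call:
send_rows:
  steps:
    - [[0,0.001,0],[0,0,0],0.03]
    - [[0,0.002,0],[0,0,0],0.03]
    - [[0,0.003,0],[0,0,0],0.03]
    - [[0,0.004,0],[0,0,0],0.03]
    - [[0,0.005,0],[0,0,0],0.03]

```text
time_s: 11.33
tool_pos: [0.5124, -0.0291, 0.0475]
tool_rot: [-180.0, 0.0, 76.2]
force: [-0.2, 0.4, -2.4]
grip_width: 0.0398
```

Run:
```python
from h import *
o=env.get_obs();print(o["tool_pos"],o["tool_rot"],o["force"],o["wrist_torque"],tt(o["tool_pos"]))
snap("side","side6.png")
b=cv2.imread("pics/side6.png")
cv2.imwrite("pics/d6.png",cv2.resize(b[140:300,250:450],None,fx=4,fy=3.75))
```

```text
[ 0.51235019 -0.02909324  0.04747959] [-1.79976450e+02  8.44380259e-03  7.61529891e+01] [-0.22681052  0.43582542 -2.36730619] [ 0.11652614  0.0414322  -0.0468928 ] [-0.03594415  0.00095767]
```

View pics/d6.png

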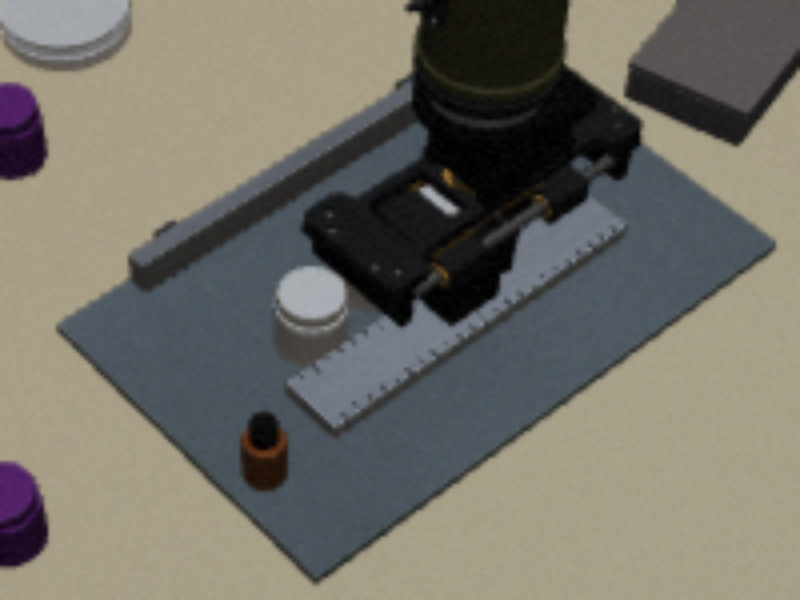

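Call:
send_rows:
  steps:
    - [[0,0.001,0],[0,0,0],0.03]
    - [[0,0.002,0],[0,0,0],0.03]
    - [[0,0.003,0],[0,0,0],0.03]
    - [[0,0.004,0],[0,0,0],0.03]
    - [[0,0.005,0],[0,0,0],0.03]

```text
time_s: 11.8
tool_pos: [0.5174, -0.0303, 0.0475]
tool_rot: [-180.0, 0.0, 76.1]
force: [-1.2, 0.5, -3.5]
grip_width: 0.0399
```

Call:
send_rows:
  steps:
    - [[0,0.001,0],[0,0,0],0.03]
    - [[0,0.002,0],[0,0,0],0.03]
    - [[0,0.003,0],[0,0,0],0.03]
    - [[0,0.004,0],[0,0,0],0.03]
    - [[0,0.005,0],[0,0,0],0.03]

```text
time_s: 12.22
tool_pos: [0.5221, -0.0315, 0.0475]
tool_rot: [-180.0, 0.0, 76.1]
force: [-0.6, 1.1, -2.4]
grip_width: 0.0399
```

Call:
send_rows:
  steps:
    - [[0,0.001,0],[0,0,0],0.03]
    - [[0,0.002,0],[0,0,0],0.03]
    - [[0,0.003,0],[0,0,0],0.03]
    - [[0,0.004,0],[0,0,0],0.03]
    - [[0,0.005,0],[0,0,0],0.03]

```text
time_s: 12.63
tool_pos: [0.5269, -0.0327, 0.0474]
tool_rot: [-180.0, 0.0, 76.1]
force: [-1.7, 0.3, -3.4]
grip_width: 0.0399
```

Call:
send_rows:
  steps:
    - [[0,0.001,0],[0,0,0],0.03]
    - [[0,0.002,0],[0,0,0],0.03]
    - [[0,0.003,0],[0,0,0],0.03]
    - [[0,0.004,0],[0,0,0],0.03]
    - [[0,0.005,0],[0,0,0],0.03]

```text
time_s: 13.05
tool_pos: [0.5319, -0.0339, 0.0475]
tool_rot: [-180.0, 0.0, 76.1]
force: [-1.7, 0.6, -2.1]
grip_width: 0.0398
```

Call:
send_rows:
  steps:
    - [[0,0.001,0],[0,0,0],0.03]
    - [[0,0.002,0],[0,0,0],0.03]
    - [[0,0.003,0],[0,0,0],0.03]
    - [[0,0.004,0],[0,0,0],0.03]
    - [[0,0.005,0],[0,0,0],0.03]

```text
time_s: 13.47
tool_pos: [0.5368, -0.0351, 0.0475]
tool_rot: [180.0, 0.0, 76.1]
force: [-1.8, -0.4, -3.0]
grip_width: 0.0399
```

Call:
send_rows:
  steps:
    - [[0,0.001,0],[0,0,0],0.03]
    - [[0,0.002,0],[0,0,0],0.03]
    - [[0,0.003,0],[0,0,0],0.03]
    - [[0,0.004,0],[0,0,0],0.03]
    - [[0,0.005,0],[0,0,0],0.03]

```text
time_s: 13.88
tool_pos: [0.5417, -0.0363, 0.0475]
tool_rot: [180.0, 0.0, 76.1]
force: [-1.8, -0.1, -2.9]
grip_width: 0.0398
```

Call:
send_rows:
  steps:
    - [[0,0.001,0],[0,0,0],0.03]
    - [[0,0.002,0],[0,0,0],0.03]
    - [[0,0.003,0],[0,0,0],0.03]
    - [[0,0.004,0],[0,0,0],0.03]
    - [[0,0.005,0],[0,0,0],0.03]

```text
time_s: 14.3
tool_pos: [0.5465, -0.0376, 0.0475]
tool_rot: [-180.0, 0.0, 76.1]
force: [-0.9, 0.2, -1.9]
grip_width: 0.0399
```

Call:
send_rows:
  steps:
    - [[0,0.001,0],[0,0,0],0.03]
    - [[0,0.002,0],[0,0,0],0.03]
    - [[0,0.003,0],[0,0,0],0.03]
    - [[0,0.004,0],[0,0,0],0.03]
    - [[0,0.005,0],[0,0,0],0.03]

```text
time_s: 14.72
tool_pos: [0.5514, -0.0387, 0.0475]
tool_rot: [-180.0, 0.0, 76.1]
force: [-0.6, 1.2, -1.9]
grip_width: 0.0398
```

Run:
```python
from h import *
o=env.get_obs();print(o["tool_pos"],o["tool_rot"],o["force"],o["wrist_torque"],tt(o["tool_pos"]))
snap("side","side7.png")
b=cv2.imread("pics/side7.png")
cv2.imwrite("pics/d7.png",cv2.resize(b[140:300,250:450],None,fx=4,fy=3.75))
```

```text
[ 0.55137098 -0.0387375   0.04751514] [-1.79998417e+02  2.87452543e-03  7.61456490e+01] [-0.5624342   1.18278964 -1.86108684] [ 0.180399    0.22357625 -0.03021292] [0.00425074 0.00101882]
```

View pics/d7.png

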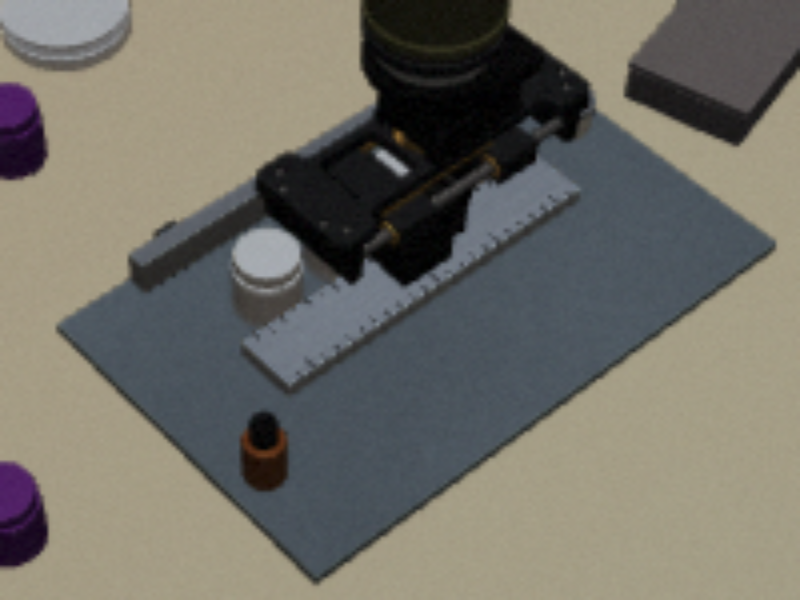

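Call:
send_rows:
  steps:
    - [[0,0.001,0],[0,0,0],0.03]
    - [[0,0.002,0],[0,0,0],0.03]
    - [[0,0.003,0],[0,0,0],0.03]
    - [[0,0.004,0],[0,0,0],0.03]
    - [[0,0.005,0],[0,0,0],0.03]

```text
time_s: 15.18
tool_pos: [0.5563, -0.0399, 0.0476]
tool_rot: [180.0, 0.0, 76.1]
force: [-2.0, 0.6, -1.7]
grip_width: 0.0393
```

Call:
send_rows:
  steps:
    - [[0,0.001,0],[0,0,0],0.03]
    - [[0,0.002,0],[0,0,0],0.03]
    - [[0,0.003,0],[0,0,0],0.03]
    - [[0,0.004,0],[0,0,0],0.03]
    - [[0,0.005,0],[0,0,0],0.03]

```text
time_s: 15.6
tool_pos: [0.5611, -0.0411, 0.0476]
tool_rot: [180.0, 0.0, 76.1]
force: [-1.5, 0.0, -1.5]
grip_width: 0.0398
```

Call:
send_rows:
  steps:
    - [[0,0.001,0],[0,0,0],0.03]
    - [[0,0.002,0],[0,0,0],0.03]
    - [[0,0.003,0],[0,0,0],0.03]
    - [[0,0.004,0],[0,0,0],0.03]
    - [[0,0.005,0],[0,0,0],0.03]

```text
time_s: 16.02
tool_pos: [0.5659, -0.0423, 0.0475]
tool_rot: [180.0, 0.0, 76.2]
force: [-1.0, 0.2, -2.9]
grip_width: 0.0396
```

Call:
send_rows:
  steps:
    - [[0,0.001,0],[0,0,0],0.03]
    - [[0,0.002,0],[0,0,0],0.03]
    - [[0,0.003,0],[0,0,0],0.03]
    - [[0,0.0035,0],[0,0,0],0.03]
    - [[0,0.004,0],[0,0,0],0.03]

```text
time_s: 16.43
tool_pos: [0.5698, -0.0433, 0.0475]
tool_rot: [180.0, 0.0, 76.1]
force: [-1.2, 0.1, -1.2]
grip_width: 0.0397
```

Run:
```python
from h import *
o=env.get_obs();print(o["tool_pos"],o["tool_rot"],o["force"],o["wrist_torque"],o["effort"],tt(o["tool_pos"]))
snap("side","side8.png");snap("top","top8.png")
b=cv2.imread("pics/side8.png");a=cv2.imread("pics/top8.png")
cv2.imwrite("pics/d8.png",np.vstack([cv2.resize(b[140:260,250:450],(600,300)),cv2.resize(a[175:305,250:415],(600,300))]))
```

```text
[ 0.56979967 -0.04325576  0.04753749] [1.79999619e+02 4.18414090e-03 7.61493002e+01] [-1.16919243  0.11007489 -1.15606915] [ 0.18261147  0.2771701  -0.03159073] [ 1.89866940e-01 -4.20290101e+01 -8.08225751e+00 -2.79901850e+01
  2.47558197e-01 -5.16231135e-01 -7.05925020e-03] [0.02322514 0.00108314]
```

View pics/d8.png

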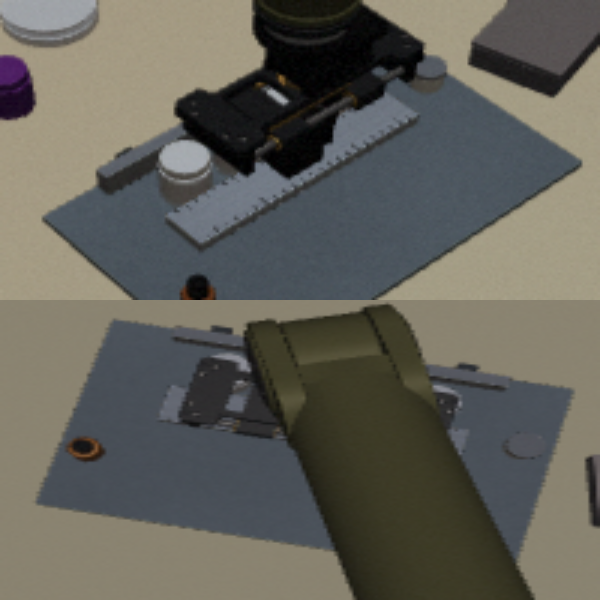

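Call:
send_rows:
  steps:
    - [[0,0.0003,0],[0,0,0],0.03]
    - [[0,0.0006,0],[0,0,0],0.03]
    - [[0,0.0009,0],[0,0,0],0.03]
    - [[0,0.0012,0],[0,0,0],0.03]
    - [[0,0.0015,0],[0,0,0],0.03]

```text
time_s: 16.95
tool_pos: [0.5712, -0.0436, 0.0475]
tool_rot: [180.0, 0.0, 76.1]
force: [-2.1, 0.0, -2.8]
grip_width: 0.0396
```

Call:
send_rows:
  steps:
    - [[0,0.0003,0],[0,0,0],0.03]
    - [[0,0.0006,0],[0,0,0],0.03]
    - [[0,0.0009,0],[0,0,0],0.03]
    - [[0,0.0012,0],[0,0,0],0.03]
    - [[0,0.0015,0],[0,0,0],0.03]

```text
time_s: 17.37
tool_pos: [0.5727, -0.044, 0.0475]
tool_rot: [-180.0, 0.0, 76.1]
force: [-1.9, 0.2, -1.6]
grip_width: 0.0398
```

Call:
send_rows:
  steps:
    - [[0,0.0003,0],[0,0,0],0.03]
    - [[0,0.0006,0],[0,0,0],0.03]
    - [[0,0.0009,0],[0,0,0],0.03]
    - [[0,0.0012,0],[0,0,0],0.03]
    - [[0,0.0015,0],[0,0,0],0.03]

```text
time_s: 17.78
tool_pos: [0.5741, -0.0443, 0.0475]
tool_rot: [180.0, 0.0, 76.1]
force: [-1.4, 0.2, -3.0]
grip_width: 0.0397
```

Call:
send_rows:
  steps:
    - [[0,0.0002,0],[0,0,0],0.03]
    - [[0,0.0004,0],[0,0,0],0.03]
    - [[0,0.0006,0],[0,0,0],0.03]
    - [[0,0.0008,0],[0,0,0],0.03]
    - [[0,0.001,0],[0,0,0],0.03]

```text
time_s: 18.2
tool_pos: [0.5751, -0.0446, 0.0475]
tool_rot: [180.0, 0.0, 76.1]
force: [-1.7, 0.2, -2.2]
grip_width: 0.0396
```

Call:
send_rows:
  steps:
    - [[0,0.0002,0],[0,0,0],0.03]
    - [[0,0.0004,0],[0,0,0],0.03]
    - [[0,0.0006,0],[0,0,0],0.03]
    - [[0,0.0008,0],[0,0,0],0.03]
    - [[0,0.001,0],[0,0,0],0.03]

```text
time_s: 18.62
tool_pos: [0.576, -0.0448, 0.0475]
tool_rot: [180.0, 0.0, 76.1]
force: [-1.9, 0.6, -3.5]
grip_width: 0.0397
```

Call:
send_rows:
  steps:
    - [[0,0.0001,0],[0,0,0],0.03]
    - [[0,0.0002,0],[0,0,0],0.03]
    - [[0,0.0003,0],[0,0,0],0.03]
    - [[0,0.0004,0],[0,0,0],0.03]
    - [[0,0.0005,0],[0,0,0],0.03]

```text
time_s: 19.03
tool_pos: [0.5765, -0.0449, 0.0475]
tool_rot: [180.0, 0.0, 76.1]
force: [-1.5, -0.3, -3.3]
grip_width: 0.0396
```

Call:
send_rows:
  steps:
    - [[0,0.0001,0],[0,0,0],0.03]
    - [[0,0.0002,0],[0,0,0],0.03]
    - [[0,0.0003,0],[0,0,0],0.03]
    - [[0,0.0004,0],[0,0,0],0.03]
    - [[0,0.0005,0],[0,0,0],0.03]

```text
time_s: 19.45
tool_pos: [0.577, -0.045, 0.0475]
tool_rot: [-180.0, 0.0, 76.1]
force: [-1.5, -0.6, -1.9]
grip_width: 0.0397
```

Call:
send_rows:
  steps:
    - [[0,0.0001,0],[0,0,0],0.03]
    - [[0,0.0002,0],[0,0,0],0.03]
    - [[0,0.0003,0],[0,0,0],0.03]
    - [[0,0.0004,0],[0,0,0],0.03]
    - [[0,0.0005,0],[0,0,0],0.03]

```text
time_s: 19.87
tool_pos: [0.5775, -0.0452, 0.0475]
tool_rot: [180.0, 0.0, 76.1]
force: [-1.4, 0.7, -3.1]
grip_width: 0.0398
```

Call:
send_rows:
  steps:
    - [[0,0.0001,0],[0,0,0],0.03]
    - [[0,0.0002,0],[0,0,0],0.03]
    - [[0,0.0003,0],[0,0,0],0.03]
    - [[0,0.0004,0],[0,0,0],0.03]
    - [[0,0.0005,0],[0,0,0],0.03]

```text
time_s: 20.28
tool_pos: [0.578, -0.0453, 0.0475]
tool_rot: [180.0, 0.0, 76.1]
force: [-1.3, 0.1, -2.7]
grip_width: 0.0394
```

Call:
send_rows:
  steps:
    - [[0,0.0001,0],[0,0,0],0.03]
    - [[0,0.0002,0],[0,0,0],0.03]
    - [[0,0.0003,0],[0,0,0],0.03]
    - [[0,0.0004,0],[0,0,0],0.03]
    - [[0,0.0005,0],[0,0,0],0.03]

```text
time_s: 20.7
tool_pos: [0.5785, -0.0454, 0.0475]
tool_rot: [180.0, 0.0, 76.2]
force: [-1.0, 0.8, -3.0]
grip_width: 0.0398
```

Call:
send_rows:
  steps:
    - [[0,0.0001,0],[0,0,0],0.03]
    - [[0,0.0002,0],[0,0,0],0.03]
    - [[0,0.0003,0],[0,0,0],0.03]
    - [[0,0.0004,0],[0,0,0],0.03]
    - [[0,0.0005,0],[0,0,0],0.03]

```text
time_s: 21.12
tool_pos: [0.579, -0.0455, 0.0475]
tool_rot: [180.0, 0.0, 76.1]
force: [-0.7, 1.0, -2.2]
grip_width: 0.0399
```

Run:
```python
from h import *
o=env.get_obs();print(o["force"],o["wrist_torque"],tt(o["tool_pos"]))
snap("side","side9.png");snap("top","top9.png")
b=cv2.imread("pics/side9.png");a=cv2.imread("pics/top9.png")
cv2.imwrite("pics/d9.png",np.vstack([cv2.resize(b[140:240,260:430],(600,300)),cv2.resize(a[180:250,270:400],(600,300))]))
```

```text
[-0.67224652  0.98676574 -2.16965029] [ 0.16688057  0.26892866 -0.02685564] [0.03266114 0.00107357]
```

View pics/d9.png

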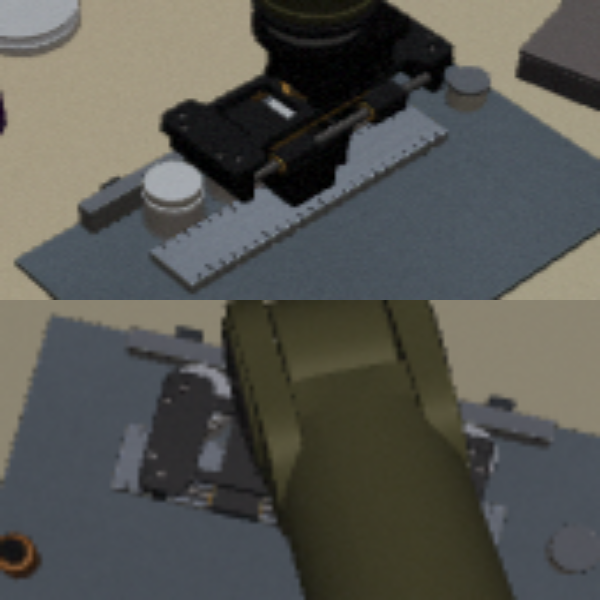

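Call:
send_rows:
  steps:
    - [[0,0.0001,0],[0,0,0],0.03]
    - [[0,0.0003,0],[0,0,0],0.03]
    - [[0,0.0004,0],[0,0,0],0.03]
    - [[0,0.0005,0],[0,0,0],0.03]
    - [[0,0.0007,0],[0,0,0],0.03]

```text
time_s: 21.63
tool_pos: [0.5796, -0.0457, 0.0475]
tool_rot: [-180.0, 0.0, 76.2]
force: [-1.7, 0.4, -3.7]
grip_width: 0.0395
```

Call:
send_rows:
  steps:
    - [[0,0.0001,0],[0,0,0],0.03]
    - [[0,0.0003,0],[0,0,0],0.03]
    - [[0,0.0004,0],[0,0,0],0.03]
    - [[0,0.0005,0],[0,0,0],0.03]
    - [[0,0.0007,0],[0,0,0],0.03]

```text
time_s: 22.05
tool_pos: [0.5803, -0.0459, 0.0476]
tool_rot: [180.0, 0.0, 76.1]
force: [-2.0, 0.4, -3.2]
grip_width: 0.0399
```

Call:
send_rows:
  steps:
    - [[0,0.0001,0],[0,0,0],0.03]
    - [[0,0.0002,0],[0,0,0],0.03]
    - [[0,0.0003,0],[0,0,0],0.03]
    - [[0,0.0004,0],[0,0,0],0.03]
    - [[0,0.0005,0],[0,0,0],0.03]

```text
time_s: 22.47
tool_pos: [0.5808, -0.046, 0.0475]
tool_rot: [-180.0, 0.0, 76.1]
force: [-1.2, 0.2, -3.2]
grip_width: 0.0393
```

Call:
send_rows:
  steps:
    - [[0,0.0001,0],[0,0,0],0.03]
    - [[0,0.0002,0],[0,0,0],0.03]
    - [[0,0.0003,0],[0,0,0],0.03]
    - [[0,0.0004,0],[0,0,0],0.03]
    - [[0,0.0005,0],[0,0,0],0.03]

```text
time_s: 22.88
tool_pos: [0.5813, -0.0461, 0.0475]
tool_rot: [180.0, 0.0, 76.1]
force: [-2.3, 0.1, -3.1]
grip_width: 0.0403
```

Call:
send_rows:
  steps:
    - [[0,0.0001,0],[0,0,0],0.03]
    - [[0,0.0002,0],[0,0,0],0.03]
    - [[0,0.0003,0],[0,0,0],0.03]
    - [[0,0.0004,0],[0,0,0],0.03]
    - [[0,0.0005,0],[0,0,0],0.03]

```text
time_s: 23.3
tool_pos: [0.5818, -0.0462, 0.0475]
tool_rot: [-180.0, 0.0, 76.1]
force: [-0.7, 0.2, -1.7]
grip_width: 0.0398
```

Call:
send_rows:
  steps:
    - [[0,0.0001,0],[0,0,0],0.03]
    - [[0,0.0002,0],[0,0,0],0.03]
    - [[0,0.0003,0],[0,0,0],0.03]
    - [[0,0.0004,0],[0,0,0],0.03]
    - [[0,0.0005,0],[0,0,0],0.03]

```text
time_s: 23.72
tool_pos: [0.5823, -0.0463, 0.0475]
tool_rot: [180.0, 0.0, 76.1]
force: [-1.4, 1.1, -2.4]
grip_width: 0.0395
```

Call:
send_rows:
  steps:
    - [[0,0.0001,0],[0,0,0],0.03]
    - [[0,0.0002,0],[0,0,0],0.03]
    - [[0,0.0003,0],[0,0,0],0.03]
    - [[0,0.0004,0],[0,0,0],0.03]
    - [[0,0.0005,0],[0,0,0],0.03]

```text
time_s: 24.13
tool_pos: [0.5825, -0.0464, 0.0475]
tool_rot: [-180.0, 0.0, 76.1]
force: [-1.6, 0.9, -1.9]
grip_width: 0.0399
```

Call:
send_rows:
  steps:
    - [[0,0.0001,0],[0,0,0],0.03]
    - [[0,0.0002,0],[0,0,0],0.03]
    - [[0,0.0003,0],[0,0,0],0.03]
    - [[0,0.0004,0],[0,0,0],0.03]
    - [[0,0.0005,0],[0,0,0],0.03]

```text
time_s: 24.55
tool_pos: [0.5827, -0.0464, 0.0473]
tool_rot: [-179.9, 0.0, 76.1]
force: [-3.7, 0.5, -1.1]
grip_width: 0.0401
```

Run:
```python
from h import *
o=env.get_obs();print(o["force"],o["wrist_torque"],tt(o["tool_pos"]))
snap("side","side10.png");snap("top","top10.png")
b=cv2.imread("pics/side10.png");a=cv2.imread("pics/top10.png")
cv2.imwrite("pics/d10.png",np.vstack([cv2.resize(b[160:220,270:350],None,fx=8,fy=5),cv2.resize(a[180:240,280:360],None,fx=8,fy=5)]))
```

```text
[-3.74252568  0.52987644 -1.07894426] [ 0.34255285  0.84521099 -0.17254716] [0.03648355 0.00111921]
```

View pics/d10.png

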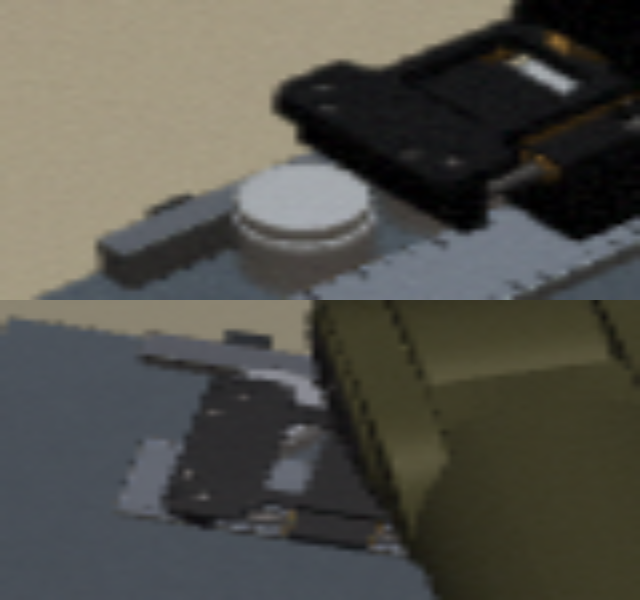

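Call:
send_rows:
  steps:
    - [[0,0.0001,0],[0,0,0],0.03]
    - [[0,0.0002,0],[0,0,0],0.03]
    - [[0,0.0003,0],[0,0,0],0.03]
    - [[0,0.0003,0],[0,0,0],0.03]
    - [[0,0.0003,0],[0,0,0],0.03]

```text
time_s: 25.07
tool_pos: [0.5827, -0.0464, 0.0472]
tool_rot: [-179.9, 0.0, 76.1]
force: [-5.0, 1.4, -1.3]
grip_width: 0.0398
```

Run:
```python
from h import *
o=env.get_obs();print(o["force"],o["wrist_torque"],tt(o["tool_pos"]),o["tool_pos"],o["tool_rot"])
```

```text
[-5.04349639  1.37661555 -1.28630394] [ 0.36068835  1.18918831 -0.1748946 ] [0.03651351 0.00109923] [ 0.5826989  -0.04644815  0.04724924] [-1.79899573e+02  2.00109724e-02  7.61472130e+01]
```

Call:
send_rows:
  steps:
    - [[0,0.0001,0],[0,0,0.0005],0.03]
    - [[0,0.0001,0],[0,0,0.001],0.03]
    - [[0,0.0002,0],[0,0,0.0015],0.03]
    - [[0,0.0002,0],[0,0,0.002],0.03]
    - [[0,0.0002,0],[0,0,0.002],0.03]

```text
time_s: 25.48
tool_pos: [0.5827, -0.0465, 0.0472]
tool_rot: [-179.9, 0.0, 76.1]
force: [-5.8, 1.6, -0.4]
grip_width: 0.0396
```

Run:
```python
from h import *
o=env.get_obs();print(o["force"],o["wrist_torque"],tt(o["tool_pos"]),o["tool_pos"],o["tool_rot"])
```

```text
[-5.76489006  1.56032558 -0.36596571] [ 0.44631052  1.27685606 -0.00144618] [0.03656248 0.00109672] [ 0.58274581 -0.04646241  0.04719222] [-1.79883676e+02  2.71645942e-02  7.60607506e+01]
```

Call:
send_rows:
  steps:
    - [[0,0.0001,0],[0,0,0],0.03]
    - [[0,0.0002,0],[0,0,0],0.03]
    - [[0,0.0003,0],[0,0,0],0.03]
    - [[0,0.0003,0],[0,0,0],0.03]
    - [[0,0.0003,0],[0,0,0],0.03]

```text
time_s: 25.9
tool_pos: [0.5828, -0.0465, 0.0471]
tool_rot: [-179.9, 0.0, 76.1]
force: [-5.8, 2.5, -0.3]
grip_width: 0.0396
```

Run:
```python
from h import *
o=env.get_obs();print(o["force"],o["wrist_torque"],tt(o["tool_pos"]),o["tool_pos"],o["tool_rot"])
```

```text
[-5.77988877  2.50835061 -0.31020562] [ 0.41552894  1.37013824 -0.01951137] [0.03658551 0.00109481] [ 0.5827677  -0.04646982  0.04711096] [-1.79851754e+02  3.26774589e-02  7.60633854e+01]
```

Call:
send_rows:
  steps:
    - [[0,0.0001,0],[0,0,0],0.03]
    - [[0,0.0002,0],[0,0,0],0.03]
    - [[0,0.0003,0],[0,0,0],0.03]
    - [[0,0.0004,0],[0,0,0],0.03]
    - [[0,0.0004,0],[0,0,0],0.03]

```text
time_s: 26.32
tool_pos: [0.5828, -0.0465, 0.047]
tool_rot: [-179.8, 0.0, 76.1]
force: [-6.4, 1.9, -0.3]
grip_width: 0.0395
```

Run:
```python
from h import *
o=env.get_obs();print(o["force"],o["wrist_torque"],tt(o["tool_pos"]),o["tool_pos"],o["tool_rot"])
```

```text
[-6.35323284  1.94864901 -0.33253601] [0.4908746  1.53342853 0.01112699] [0.03665088 0.00110964] [ 0.58283471 -0.04647121  0.04700353] [-1.79809724e+02  3.84722812e-02  7.60664293e+01]
```

Call:
send_rows:
  steps:
    - [[0,0.0002,0],[0,0,0],0.03]
    - [[0,0.0004,0],[0,0,0],0.03]
    - [[0,0.0006,0],[0,0,0],0.03]
    - [[0,0.0007,0],[0,0,0],0.03]
    - [[0,0.0007,0],[0,0,0],0.03]

```text
time_s: 26.73
tool_pos: [0.5829, -0.0464, 0.0468]
tool_rot: [-179.7, 0.0, 76.1]
force: [-8.4, 1.7, -0.6]
grip_width: 0.0398
```

Run:
```python
from h import *
o=env.get_obs();print(o["force"],o["wrist_torque"],tt(o["tool_pos"]),o["tool_pos"],o["tool_rot"])
```

```text
[-8.44534676  1.65053286 -0.63365593] [ 0.50596556  1.79141049 -0.02564022] [0.03665359 0.00116338] [ 0.58285031 -0.04641972  0.04675841] [-1.79727744e+02  4.63818237e-02  7.60702554e+01]
```

Call:
send_rows:
  steps:
    - [[0,0.0001,0],[0,0,0],0.03]
    - [[0,0.0002,0],[0,0,0],0.03]
    - [[0,0.0003,0],[0,0,0],0.03]
    - [[0,0.0003,0],[0,0,0],0.03]
    - [[0,0.0003,0],[0,0,0],0.03]

```text
time_s: 27.15
tool_pos: [0.5829, -0.0465, 0.0467]
tool_rot: [-179.7, 0.1, 76.1]
force: [-7.6, 2.3, -0.2]
grip_width: 0.0395
```

Call:
send_rows:
  steps:
    - [[0,0,0],[0,0,0],0.03]
    - [[0,0,0],[0,0,0],0.03]
    - [[0,0,0],[0,0,0],0.03]
    - [[0,0,0],[0,0,0],0.03]
    - [[0,0,0],[0,0,0],0.03]

```text
time_s: 27.57
tool_pos: [0.5829, -0.0464, 0.0467]
tool_rot: [-179.7, 0.1, 76.1]
force: [-8.2, 2.2, 0.2]
grip_width: 0.0397
```

Run:
```python
from h import *
o=env.get_obs();print(o["force"],o["wrist_torque"],tt(o["tool_pos"]),o["tool_pos"],o["tool_rot"])
```

```text
[-8.18246413  2.15261156  0.21873703] [ 0.56028628  1.9132017  -0.02287   ] [0.03670939 0.00115006] [ 0.58290125 -0.04644611  0.04669681] [-1.79698762e+02  5.18663803e-02  7.60718231e+01]
```

Call:
send_rows:
  steps:
    - [[0,0.0001,0],[0,0,0],0.03]
    - [[0,0.0002,0],[0,0,0],0.03]
    - [[0,0.0003,0],[0,0,0],0.03]
    - [[0,0.0003,0],[0,0,0],0.03]
    - [[0,0.0003,0],[0,0,0],0.03]

```text
time_s: 27.98
tool_pos: [0.5829, -0.0465, 0.0466]
tool_rot: [-179.7, 0.1, 76.1]
force: [-9.3, 2.4, -0.2]
grip_width: 0.0396
```

Call:
send_rows:
  steps:
    - [[0,0,0],[0,0,0],0.03]
    - [[0,0,0],[0,0,0],0.03]
    - [[0,0,0],[0,0,0],0.03]
    - [[0,0,0],[0,0,0],0.03]
    - [[0,0,0],[0,0,0],0.03]

```text
time_s: 28.4
tool_pos: [0.5829, -0.0464, 0.0466]
tool_rot: [-179.7, 0.1, 76.1]
force: [-8.5, 1.9, 1.0]
grip_width: 0.0399
```

Call:
send_rows:
  steps:
    - [[0,-0.0005,0],[0,0,0],0.03]
    - [[0,-0.001,0],[0,0,0],0.03]
    - [[0,-0.002,0],[0,0,0],0.03]
    - [[0,-0.003,0],[0,0,0],0.03]
    - [[0,-0.005,0],[0,0,0],0.03]

```text
time_s: 28.82
tool_pos: [0.5822, -0.0464, 0.0479]
tool_rot: [179.8, -0.0, 76.0]
force: [-0.3, -0.7, -2.3]
grip_width: 0.0397
```

Call:
send_rows:
  steps:
    - [[0,-0.004,0],[0,0,0],0.03]
    - [[0,-0.01,0],[0,0,0],0.03]
    - [[0,-0.02,0],[0,0,0],0.03]
    - [[0,-0.03,0],[0,0,0],0.03]
    - [[0,-0.04,0],[0,0,0],0.03]

```text
time_s: 29.23
tool_pos: [0.5409, -0.036, 0.0476]
tool_rot: [180.0, 0.0, 76.0]
force: [-1.2, -0.2, -2.3]
grip_width: 0.0395
```

Call:
send_rows:
  steps:
    - [[0,-0.01,0],[0,0,0],0.03]
    - [[0,-0.025,-0.001],[0,0,0],0.03]
    - [[0,-0.04,-0.002],[0,0,0],0.03]
    - [[0,-0.05,-0.005],[0,0,0],0.03]
    - [[0,-0.055,-0.01],[0,0,0],0.03]

```text
time_s: 29.65
tool_pos: [0.486, -0.0227, 0.057]
tool_rot: [-179.9, 0.1, 76.1]
force: [-0.2, -0.1, -2.9]
grip_width: 0.0395
```

Run:
```python
from h import *
o=env.get_obs();print(o["force"],o["wrist_torque"],tt(o["tool_pos"]),o["tool_pos"],o["tool_rot"])
snap("side","side11.png");snap("top","top11.png")
b=cv2.imread("pics/side11.png");a=cv2.imread("pics/top11.png")
cv2.imwrite("pics/d11.png",np.vstack([cv2.resize(b[140:260,250:450],(600,300)),cv2.resize(a[180:250,280:410],(600,300))]))
```

```text
[-0.21265401 -0.08756647 -2.8540321 ] [ 0.11721796 -0.15823263  0.02215048] [-0.06311053  0.00083879] [ 0.48595863 -0.02265027  0.05703409] [-1.79888707e+02  8.55954419e-02  7.60728040e+01]
```

View pics/d11.png

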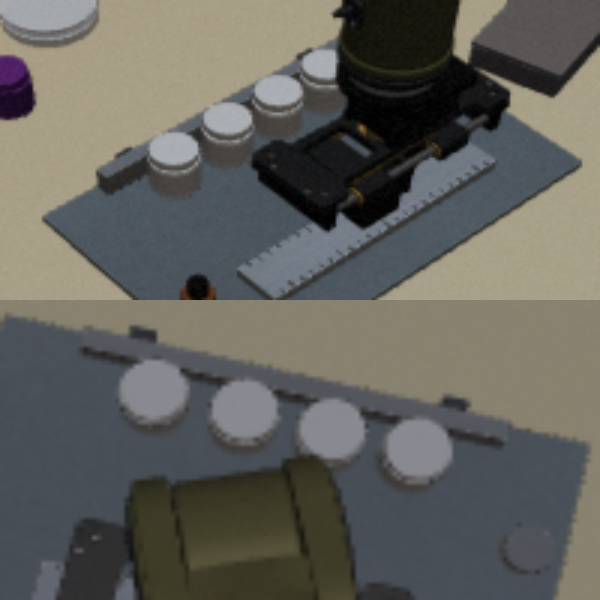

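Call:
send_rows:
  steps:
    - [[0,0,-0.015],[0,0,0],0.03]
    - [[0,0,-0.035],[0,0,0],0.03]
    - [[0,0,-0.055],[0,0,0],0.03]
    - [[0,0,-0.07],[0,0,0],0.03]
    - [[0,0,-0.077],[0,0,0],0.03]

```text
time_s: 30.17
tool_pos: [0.4907, -0.0232, 0.1369]
tool_rot: [179.7, -0.0, 76.0]
force: [0.5, -0.7, -3.1]
grip_width: 0.0395
```

Run:
```python
from h import *
o=env.get_obs();p=o["tool_pos"];y=o["tool_rot"][2];print(p,y)
e=np.array([.529,.349,.134]); m=(p+e)/2; rows(p,y,m,81.6); rows(m,81.6,e,87.3)
```

```text
[ 0.49065349 -0.02320615  0.13691947] 76.02554996385126
[[0.037, -0.0053, 0.0003], [0.0, 0.0, -0.0195]]
[[0.0741, -0.0105, 0.0006], [0.0, 0.0, -0.0389]]
[[0.1111, -0.0158, 0.0009], [0.0, 0.0, -0.0584]]
[[0.1482, -0.0211, 0.0012], [0.0, 0.0, -0.0778]]
[[0.1852, -0.0263, 0.0015], [0.0, 0.0, -0.0973]]
[[0.0374, -0.0016, 0.0003], [0.0, 0.0, -0.0199]]
[[0.0748, -0.0033, 0.0006], [0.0, 0.0, -0.0398]]
[[0.1121, -0.0049, 0.0009], [0.0, 0.0, -0.0597]]
[[0.1495, -0.0066, 0.0012], [0.0, 0.0, -0.0796]]
[[0.1869, -0.0082, 0.0015], [0.0, 0.0, -0.0995]]
```

Call:
send_rows:
  steps:
    - [[0.02,-0.003,0],[0,0,-0.01],0.03]
    - [[0.05,-0.007,0],[0,0,-0.03],0.03]
    - [[0.085,-0.012,0],[0,0,-0.05],0.03]
    - [[0.12,-0.017,0],[0,0,-0.07],0.03]
    - [[0.155,-0.022,0],[0,0,-0.085],0.03]

```text
time_s: 30.58
tool_pos: [0.505, 0.1337, 0.1343]
tool_rot: [180.0, 0.0, 80.9]
force: [0.8, -0.4, -3.1]
grip_width: 0.0398
```

Call:
send_rows:
  steps:
    - [[0.037,-0.002,0],[0,0,-0.02],0.03]
    - [[0.074,-0.003,0],[0,0,-0.04],0.03]
    - [[0.111,-0.005,0],[0,0,-0.06],0.03]
    - [[0.145,-0.006,0],[0,0,-0.08],0.03]
    - [[0.17,-0.007,0],[0,0,-0.09],0.03]

```text
time_s: 31.0
tool_pos: [0.5243, 0.3053, 0.1338]
tool_rot: [-179.9, -0.1, 86.2]
force: [-0.1, -0.5, -2.2]
grip_width: 0.0394
```

Call:
send_rows:
  steps:
    - [[0.015,0,0],[0,0,-0.005],0.03]
    - [[0.03,0,0],[0,0,-0.01],0.03]
    - [[0.04,0,0],[0,0,-0.015],0.03]
    - [[0.045,0,0],[0,0,-0.02],0.03]
    - [[0.045,0,0],[0,0,-0.02],0.03]

```text
time_s: 31.42
tool_pos: [0.5274, 0.3475, 0.1341]
tool_rot: [-180.0, -0.0, 87.3]
force: [0.4, 0.3, -2.7]
grip_width: 0.0397
```

Call:
send_rows:
  steps:
    - [[0,0,0],[0,0,0],0.03]
    - [[0,0,0],[0,0,0],0.03]
    - [[0,0,0],[0,0,0],0.03]
    - [[0,0,0],[0,0,0],0.03]
    - [[0,0,0],[0,0,0],0.03]

```text
time_s: 31.83
tool_pos: [0.528, 0.3458, 0.1346]
tool_rot: [180.0, 0.0, 87.1]
force: [0.5, 1.0, -2.1]
grip_width: 0.0399
```

Call:
send_rows:
  steps:
    - [[0,0,0.02],[0,0,0],0.03]
    - [[0,0,0.045],[0,0,0],0.03]
    - [[0,0,0.07],[0,0,0],0.03]
    - [[0,0,0.085],[0,0,0],0.03]
    - [[0,0,0.092],[0,0,0],0.03]

```text
time_s: 32.25
tool_pos: [0.5266, 0.3451, 0.0399]
tool_rot: [-179.8, 0.1, 87.2]
force: [-0.6, -0.2, -1.2]
grip_width: 0.0399
```

Call:
send_rows:
  steps:
    - [[0,0,0.002],[0,0,0],0.03]
    - [[0,0,0.004],[0,0,0],0.03]
    - [[0,0,0.006],[0,0,0],0.03]
    - [[0,0,0.007],[0,0,0],0.03]
    - [[0,0,0.007],[0,0,0],0.03]

```text
time_s: 32.67
tool_pos: [0.5282, 0.3469, 0.0363]
tool_rot: [179.9, -0.0, 87.2]
force: [-0.3, 0.4, -3.1]
grip_width: 0.0395
```

Call:
send_rows:
  steps:
    - [[0,0,0.0005],[0,0,0],0.03]
    - [[0,0,0.001],[0,0,0],0.03]
    - [[0,0,0.0015],[0,0,0],0.03]
    - [[0,0,0.0015],[0,0,0],0.03]
    - [[0,0,0.0015],[0,0,0],0.03]

```text
time_s: 33.08
tool_pos: [0.5277, 0.3465, 0.034]
tool_rot: [-180.0, 0.0, 87.2]
force: [-0.5, 0.0, -1.7]
grip_width: 0.0399
```

Touching or within 0.5 mm of the bench. One small step more, then release.

Call:
send_rows:
  steps:
    - [[0,0,0.0004],[0,0,0],0.03]
    - [[0,0,0.0006],[0,0,0],0.03]
    - [[0,0,0.0006],[0,0,0],0.04]
    - [[0,0,0.0006],[0,0,0],0.05]
    - [[0,0,0.0006],[0,0,0],0.06]

```text
time_s: 33.5
tool_pos: [0.528, 0.3468, 0.0338]
tool_rot: [180.0, -0.0, 87.2]
force: [0.8, -0.4, -0.1]
grip_width: 0.0468
```

Call:
send_rows:
  steps:
    - [[0,0,0],[0,0,0],0.08]
    - [[0,0,0],[0,0,0],0.087]
    - [[0,0,0],[0,0,0],0.087]
    - [[0,0,0],[0,0,0],0.087]
    - [[0,0,0],[0,0,0],0.087]

```text
time_s: 33.92
tool_pos: [0.5277, 0.3466, 0.0334]
tool_rot: [180.0, 0.0, 87.2]
force: [-0.1, -0.9, -0.3]
grip_width: 0.0784
```

Call:
send_rows:
  steps:
    - [[0,0,0],[0,0,0],0.087]
    - [[0,0,0],[0,0,0],0.087]
    - [[0,0,0],[0,0,0],0.087]
    - [[0,0,0],[0,0,0],0.087]
    - [[0,0,0],[0,0,0],0.087]

```text
time_s: 34.33
tool_pos: [0.5277, 0.3465, 0.0334]
tool_rot: [-180.0, 0.0, 87.2]
force: [-0.5, -0.0, 1.2]
grip_width: 0.0867
```

Call:
send_rows:
  steps:
    - [[0,0,-0.01],[0,0,0],0.087]
    - [[0,0,-0.03],[0,0,0],0.087]
    - [[0,0,-0.06],[0,0,0],0.087]
    - [[0,0,-0.09],[0,0,0],0.087]
    - [[0,0,-0.12],[0,0,0],0.087]

```text
time_s: 34.75
tool_pos: [0.5274, 0.3467, 0.1554]
tool_rot: [-180.0, -0.0, 87.2]
force: [0.2, 0.6, -0.4]
grip_width: 0.0872
```

Call:
send_rows:
  steps:
    - [[0,0,-0.02],[0,0,0],0.087]
    - [[0,0,-0.03],[0,0,0],0.087]
    - [[0,0,-0.03],[0,0,0],0.087]
    - [[0,0,-0.03],[0,0,0],0.087]
    - [[0,0,-0.03],[0,0,0],0.087]

```text
time_s: 35.17
tool_pos: [0.5271, 0.3457, 0.1817]
tool_rot: [-179.9, 0.1, 87.2]
force: [-0.6, -0.6, -0.8]
grip_width: 0.0868
```

Run:
```python
from h import *
snap("side","side12.png");snap("top","top12.png")
b=cv2.imread("pics/side12.png");a=cv2.imread("pics/top12.png")
cv2.imwrite("pics/d12.png",np.vstack([cv2.resize(b[120:400,180:460],(560,340)),cv2.resize(a[170:310,240:410],(560,260))]))
```

```text
(no output)
```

View pics/d12.png

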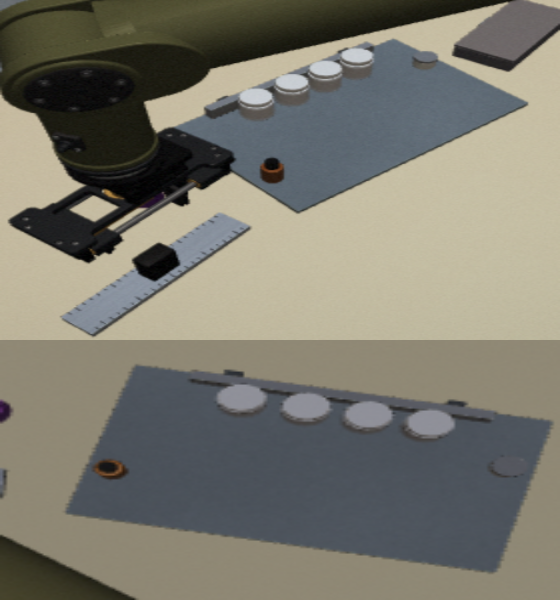

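Run:
```python
from h import *
t=loadc("top");a=cv2.imread("pics/top12.png")
m=(a.min(2)>120).astype(np.uint8); m[:, :285]=0;m[:,395:]=0;m[:185]=0;m[255:]=0
n,l,s,c=cv2.connectedComponentsWithStats(m)
for i in range(1,n):
    if s[i,4]>60: P=hit(t,*c[i],.064); print(s[i,4],c[i].round(1),tt(P).round(4))
```

```text
155 [312.7 200.4] [0.0812 0.0831]
151 [332.5 205. ] [0.0814 0.0263]
152 [351.6 209.6] [ 0.0814 -0.0283]
150 [370.3 214.1] [ 0.0816 -0.0817]
```

The lids line up within 0.4 mm and the row is parallel to the stop. Handing in.

```bash
python3 -c "
from cell import env
print(env.sign_off())"
```

```text
the job is handed in; nothing more can be done
None
```

I lifted the ruler by its grip and pushed all four jars back with its straight edge until I felt the stop. I then pressed the row home, laid the ruler flat on the bench near where it started, let go and handed the job in at about 35 s. No verdict is reported.

**Pressing:** The measured push was about 8 to 9.5 N, held for about 1.5 s. One end of the row met the stop first, so I turned the ruler by 0.002 rad until the twist on the wrist was near zero. The force on the stop cannot be read directly. I put it at about 7 N or a little more, allowing 1.5 to 2 N for the jars' friction. Wrist force readings carry about ±1 N of noise.

**Last checks:**
- **Jars:** They stand upright, and their lid centres lie on one line within 0.4 mm, parallel to the stop.
- **Ruler:** It lies flat on the bench beside the tray. The grip was released with the fingertips at 33.4 mm above the bench, against 33.6 mm when I first took hold of it.
- **Other things:** The dropper, pot and slide box look unmoved in the pictures. I did not measure them.

**Disagreement:** The camera put the stop's front face about 107 mm behind the tray's centre, outside the stated 60 to 104 mm. I took the stop's place from the feel of the contact instead, which gives about 103 to 104 mm.

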